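# Put a polishing lap away: load it, hook the lid shut and clamp it down

### The arm

A 6-joint arm with a two-finger parallel gripper is mounted at the origin on the work surface. World frame = base frame: x ahead of the robot, y to its left, z up, the work surface at z = 0. Lengths are in mm, angles in rad, forces in N, time in s.
With the tool pointing down it reaches from about 350 to 875 mm from the base axis. Payload 4.2 kg.
Tool frame: the origin (TCP) lies at the very end of the fingers, on their centre line; the grasp point (between the pads) lies 19 mm behind it; z points along the fingers, y is the direction in which the jaws open and shut (so a half turn about z gives the same grasp; the last joint's range is limited). The gripper opens to 85 mm and grips with 20 to 120 N. Pads are 22 mm wide; open, the fingers measure 114 mm over their backs; the gripper's body (76 mm by 85 mm) begins 54 mm behind the grasp point. The pads swing forward as they close: fully open they stand 13 mm farther back than shut.
Start: joints at [0.259, 0.385, 0.008, 0, -1.194, -0.259], TCP at [624.979, 0.025, 231.312] pointing down, gripper open.
Joint ranges: [-3.14, 3.14], [-1.21, 2.06], [-1.07, 1.41], [-3.16, 2.05], [-2.99, -0.16], [-3.1, 3.1]. Speed limits (rad/s): [2.79, 2.79, 3.14, 3.14, 3.14, 3.14].

### API

Orientations are given as a unit quaternion [w, x, y, z].
In Python, from plant import ctrl gives the robot as it stands.
- The arm moves only by the tool servo_tool, never from a script. Its argument "plan" is a list of rows, each a list of 6 numbers: the shift along the tool's x, y, z in mm, then the turn, a rotation vector about the tool's x, y, z in rad. In form: [[tx, ty, tz, ax, ay, az], ...]. A call has 1 to 10 rows; each row shifts and turns the commanded pose from where the row before left it, along the tool's axes as they then stand; what a row does not reach is not made up. A row lasts 1/12 s, in which the tool goes at most 41.7 mm and 7.16 degrees, less where a joint would pass 70% of its speed; a pose out of reach is approached as far as the arm can. A call is refused whole if a number of a shift passes 41.7 or a number of a turn 0.125, either way. A call with a gripper value outside its range is refused whole. "jaw" is the finger opening in mm, from 0 to 85.4, set as the call begins (left out, the last holds). The fingers move at their own pace and stop on an object; "newtons" is the grip in N (left out, the last holds). Time passes only in rows, so rows that do not move let the fingers close. It gives the time, the measured TCP pose, the force and the opening at its end, in the units of the state.
- ctrl.get_obs(): the state, without advancing time (a new reading comes with each control period).
- ctrl.get_image(name): name is "scene" or "side" or "wrist"; returns a dict with "image" (384x512x3 uint8, red, green, blue), "vertical_fov" (degrees; the focal length in pixels is half the picture's height over the tangent of half this angle, whatever the lens; pixels are square), "cx", "cy" (the principal point, pixels), "pose" (4x4, takes a point from camera to world coordinates). Camera axes: x right, y down, z forward; pixel columns grow to the right and rows downward; lengths in mm; the calibration is good to about 2 mm. The wrist camera is an equidistant fisheye: a pixel r from the principal point sees the ray r / f radians off the axis. A picture is of the moment at which its call begins. There is no depth.
- ctrl.sign_off(): hands the job in, once; it reports no verdict.
Trained networks look in a picture, given as the dict that the camera call returned (one of the last four; its "shot" number tells which), for a name from the list of things; names that differ only in an ending like _2 or _b are one class to them, and where a whole thing is asked for, a point or a joint stands for the part that bears it (a point fixed in the world has none). Each returns a list of dicts, best first, with "confidence" (0 to 1); they miss things now and then, are a little off and sometimes report something else, mostly with a low value. They report only what shows in the picture. A call takes as long as a camera call. They do not tell look-alikes from the thing itself.
- ctrl.recognise(picture, name): "centre" ([column, row] in pixels, amid what is visible of it).
- ctrl.place_of(picture, name): "centre" ([column, row] in pixels: a listed point, or the origin of a listed thing).
The state is a dict: "t": time; "joints": joint angles; "dq": joint speeds; "joint_torque": joint torques, N m; "eef_pos": TCP position; "tcp_rot": TCP orientation; "force": force on the tool from outside, world axes, zero at the start; "ft_torque": the same for the moment, N m; "opening": finger opening in mm.
Only numpy, scipy, OpenCV 4.12 (cv2) and the standard library are available. Lean on these libraries where they do the work, as an engineer would, in place of code of your own. Each camera call takes 0.05 s, during which the arm holds its last target. There are 200 camera calls.

### The job

Put the lap away in its grey case: set it flat on the case's floor with its bore over the pin, then close the case with the lid from the sloping rack, its back edge hooked under the steel lip and the lid square and centred on the case. Then swing the clamp arm over and press it down firmly until the front of the lid, which the springy rubber seal holds up, is flush on the rim and stays there. Leave the other things on the bench where they are.

Things in the scene. Friction and masses are not known exactly. Their poses are not given: they have to be found in the camera images.
- lap_case: Open grey steel case fixed to the bench, 182 mm (x) by 180 mm (y). Origin: on the bench under its middle; x points away from the lip (roughly away from the robot), z up. Floor top at z = 8 mm; rim on which the lid lies at z = 65 mm. Inner space x -73..65 mm, y -78..78 mm. Front (+x): a fence, inner face at x = 79 mm, top at z = 79 mm: the lid cannot be laid in flat, it must go under the lip first.
- lip_edge (a point): Middle of the lower edge of the steel lip on the case's back side (case x = -73 mm, y = 0, z = 74 mm). The lip runs along the whole width and overhangs the rim from x = -97 to -73 mm, z = 74 to 80 mm; under it is a slot 9 mm high (z 65..74) and 14 mm deep, ending at a back wall at x = -87 mm.
- seal_top (a point): Middle of the black rubber seal strip on the front rim, flush height (case x = 72 mm, y = 0, z = 65 mm); strip x 68..76 mm, y -65..65 mm. It is sprung: it stands 6 mm above the rim and takes 3 to 6 N to push flush.
- pin_foot (a point): Foot of the upright steel pin in the case, on the case floor (case x = -4 mm, y = 0, z = 8 mm). The pin is 14 mm thick and 42 mm tall, with a tapered tip.
- lap: Dark steel disc 120 mm across and 12 mm thick with a steel hub 44 mm across on top (hub from 12 to 46 mm height), bore 22 mm right through, about 0.4 kg. Starts lying flat on the bench, hub up. Origin: centre of its underside, z up.
- lap_hub (a point): On the lap's axis, 34 mm above its underside: where to grip the hub.
- lid: Flat steel lid, 160 mm (x) by 176 mm (y), 4 mm thick, about 0.3 kg, with a black grip bar on top. Starts on the sloping rack, leaning by 30 degrees: back edge (-x) low, front edge (+x) high, its top facing up and towards the robot. Origin: centre of its underside; x to the front edge, z out of its top.
- lid_handle (a point): Grip point in the lid's grip bar: at x = -5 mm, 28 mm above the underside. The bar is 14 mm thick (x), 84 mm long (y) and rises from 4 to 41 mm above the underside.
- lid_back (a point): Middle of the lid's back edge, at the underside: this edge goes under the lip.
- lid_front (a point): Middle of the lid's front edge, at the underside: this edge is clamped down.
- rack: Fixed aluminium stand with a sloping plate, 160 by 130 mm, on which the lid lies; a stop ledge, rising 10 mm above the plate, holds the lid's low edge. Origin on the bench under its middle.
- clamp (a joint): Clamp arm hinge angle: 0 fully down (arm level, pointing from the hinge to the lip), growing as it opens up; starts open, leaning back, 2.15 to 2.4 rad. It stays where left; takes some 5 N at the grip to move, 9 N at the end against the seal. A rubber foot 39 mm from the hinge, 27 mm below the arm's axis, lands on the lid; with the lid flush the joint reads about 0.03.
- clamp_hinge (a point): Clamp hinge axis, along the case's y (case x = 97 mm, y = 0, z = 95 mm).
- clamp_grip (a point): Middle of the black grip at the end of the clamp arm, 57 mm from the hinge; the grip is 20 mm wide (along the hinge axis), 30 mm long and 18 mm thick.
- grit_jar: Bystander: jar 56 mm across, 75 mm tall. Origin under its centre.
- hub_weight: Bystander: dark stepped steel weight 90 mm across, 52 mm tall. Origin under its centre.
- wrench: Bystander: wrench 170 mm long, lying flat.
- driver: Bystander: screwdriver 180 mm long, lying flat.
- cup: Bystander: white plastic cup 72 mm across, 80 mm tall. Origin under its centre.
- brush: Bystander: brush 200 mm long, lying flat.
Not all that is in view belongs to the job. Leave any blue or brown look-alike of the lap alone.

How it is judged (in metres and radians):
On the way, in this order (a step that is already met when the one before it is completed fails the run):
1. the lap lies flat on the case floor with its bore over the pin (horizontal distance between lap and pin_foot below 0.008 m and z of lap in the frame of lap_case below 0.012 m and angle between lap's own z axis and vertical below 0.06 rad), for 0.2 s.
2. the lid lies on the case, its back edge under the lip (x of lid_back in the frame of lap_case below -0.077 m and z of lid_back in the frame of lap_case between 0.06 and 0.071 m and y of lid_back in the frame of lap_case between -0.01 and 0.01 m and angle between the y axis of lid and the y axis of lap_case, either way round below 0.08 rad and z of lid_front in the frame of lap_case below 0.076 m), for 0.2 s.
At the end, for the whole second after the job is handed in: Lap flat on the case floor, bore over the pin. Lid on the case, back edge 4 mm or more under the lip, centred within 10 mm and square within 0.08 rad, front edge held within 3.5 mm of the rim, clamp joint below 0.11 rad. Lap and lid at rest (all of step 1 and x of lid_back in the frame of lap_case below -0.077 m and z of lid_back in the frame of lap_case between 0.06 and 0.071 m and y of lid_back in the frame of lap_case between -0.01 and 0.01 m and angle between the y axis of lid and the y axis of lap_case, either way round below 0.08 rad and z of lid_front in the frame of lap_case below 0.0685 m and value of joint clamp below 0.11 rad and linear speed of each of lap, lid below 0.02 m/s); the robot touches nothing.
It fails at once if a bystander (jar, weight, wrench, screwdriver, cup or brush) is pushed away by more than 40 mm (distance of any of grit_jar, hub_weight, wrench, driver, cup, brush from where it was at the start of the episode above 0.04 m).
It also fails if it takes over 72 s, if anything falls off the work surface, if the arm or the gripper's body presses on something with over 40 N, if the wrist force passes 120 N, or if a joint passes its speed limit or range.

## Working session

There is one attempt and no reset: what is moved stays moved. The work goes in short steps, Python scripts to look and compute and a tool call to move; the robot and the scene stay as the last step left them, time stands still between calls to the robot, and variables do not carry over. Pictures are saved under pics/ and viewed, about 8 in all and at most 12, crops included, and the job is handed in when it is done.

Besides the shell and the picture viewer there is one more tool, called as name(argument=value, ...) on one line, values as JSON. servo_tool: Moves the arm, as the interface text tells. Its arguments: {"type":"object","properties":{"plan":{"type":"array","items":{"type":"array","items":{"type":"number"}}},"jaw":{"type":"number"},"newtons":{"type":"number"}},"required":["plan"]}

```bash
mkdir -p pics; ls; cat > h.py <<'E'
import numpy as np, cv2
from plant import ctrl
from scipy.spatial.transform import Rotation as R
def ray(p,uv):
    P=np.array(p["pose"]);f=p["image"].shape[0]/2/np.tan(np.radians(p["vertical_fov"])/2)
    d=np.array([uv[0]-p["cx"],uv[1]-p["cy"]])/f
    if p.get("wrist"):
        r=np.linalg.norm(d);v=np.array([*(d/r*np.sin(r) if r>0 else d),np.cos(r)])
    else: v=np.array([d[0],d[1],1]);v/=np.linalg.norm(v)
    return P[:3,3],P[:3,:3]@v
def pix(p,X):
    P=np.array(p["pose"]);f=p["image"].shape[0]/2/np.tan(np.radians(p["vertical_fov"])/2)
    c=P[:3,:3].T@(np.array(X)-P[:3,3])
    if p.get("wrist"):
        n=np.hypot(c[0],c[1]);r=np.arctan2(n,c[2])*f;return np.array([p["cx"]+c[0]/n*r,p["cy"]+c[1]/n*r])
    return np.array([p["cx"]+f*c[0]/c[2],p["cy"]+f*c[1]/c[2]])
def atz(p,uv,z):
    o,d=ray(p,uv);return o+d*(z-o[2])/d[2]
def tri(rs):
    A=sum(np.eye(3)-np.outer(d,d) for o,d in rs);b=sum((np.eye(3)-np.outer(d,d))@o for o,d in rs)
    X=np.linalg.solve(A,b);return X,[float(np.linalg.norm(np.cross(X-o,d))) for o,d in rs]
def shot(n,save=None):
    p=ctrl.get_image(n);p["wrist"]=n=="wrist"
    if save: cv2.imwrite(f"pics/{save}.png",p["image"][:,:,::-1])
    return p
E
cat > s1.py <<'E'
from h import *
np.set_printoptions(precision=1,suppress=True)
ps={n:shot(n,"a_"+n) for n in("scene","side","wrist")}
big=np.zeros((768,1024,3),np.uint8)
for i,n in enumerate(ps): big[(i//2)*384:(i//2)*384+384,(i%2)*512:(i%2)*512+512]=ps[n]["image"][:,:,::-1]
cv2.imwrite("pics/a.png",cv2.resize(big,(800,600),interpolation=cv2.INTER_AREA))
for n in ps: print(n,ps[n]["vertical_fov"],ps[n]["cx"],ps[n]["cy"],np.array(ps[n]["pose"]).round(2).tolist())
for t in "lap_case lip_edge seal_top pin_foot lap lap_hub lid lid_handle lid_back lid_front rack clamp clamp_hinge clamp_grip grit_jar hub_weight wrench driver cup brush".split():
    rs=[]
    for n,p in ps.items():
        try: r=ctrl.place_of(p,t)
        except Exception as e: print(t,n,e);continue
        print(t,n,[(np.round(d["centre"],1).tolist(),round(d["confidence"],2)) for d in r[:3]])
        if r and r[0]["confidence"]>.3: rs.append(ray(p,r[0]["centre"]))
    if len(rs)>1: X,e=tri(rs);print("   ->",X,np.array(e))
print(ctrl.get_obs())
E
python3 s1.py
```

```text
pics
scene 47.8754635543066 259.01952192677425 195.1186389432947 [[0.61, 0.44, -0.65, 1315.62], [0.79, -0.33, 0.52, -634.26], [0.01, -0.83, -0.55, 759.51], [0.0, 0.0, 0.0, 1.0]]
side 47.30711853747846 254.79290703165802 195.64670748291883 [[-0.88, -0.37, 0.31, 91.0], [-0.48, 0.65, -0.58, 822.35], [0.01, -0.66, -0.75, 1154.66], [0.0, 0.0, 0.0, 1.0]]
wrist 65.70646984690485 254.64357276238192 190.60490065574515 [[-1.0, 0.0, -0.0, 625.99], [0.0, 0.96, 0.3, -76.18], [0.0, 0.3, -0.96, 372.09], [0.0, 0.0, 0.0, 1.0]]
lap_case scene [([250.6, 220.7], 0.69)]
lap_case side []
lap_case wrist [([329.8, 123.9], 0.94), ([132.7, 74.1], 0.35)]
   -> [538.8 -49.8  28.2] [2.6 2.6]
lip_edge scene [([237.6, 192.2], 0.88), ([149.3, 248.4], 0.55)]
lip_edge side [([282.2, 198.8], 0.93)]
lip_edge wrist [([406.2, 130.4], 0.68)]
   -> [460.9 -45.1  77.4] [8.7 4.1 7.8]
seal_top scene [([267.5, 220.2], 0.9)]
seal_top side [([244.3, 185.6], 0.88), ([230.6, 288.2], 0.18)]
seal_top wrist [([272.9, 131.7], 0.89), ([142.6, 218.2], 0.65)]
   -> [603.8 -43.3  64.2] [3.5 4.5 3. ]
pin_foot scene [([249.8, 225.5], 0.76),
[... 3158 characters left out ...]
[387.9, 205.7], 0.94)]
cup side [([150.7, 273.5], 0.86)]
cup wrist [([146.6, 221.7], 0.65)]
   -> [763.1 246.  -34.5] [ 98.9  94.6 142.5]
brush scene [([345.7, 254.2], 0.6)]
brush side [([181.7, 203.2], 0.74), ([235.0, 290.4], 0.18)]
brush wrist [([145.9, 219.6], 0.63), ([403.8, 133.6], 0.28)]
   -> [778.9  83.    0.7] [3.1 2.8 1.5]
{'t': 3.0, 'joints': array([ 0.3,  0.4,  0. , -0. , -1.2, -0.3]), 'dq': array([ 0., -0.,  0., -0., -0., -0.]), 'joint_torque': array([ -0. , -39.2,  18.9,   4.2,  -0. ,  -0. ]), 'eef_pos': array([625. ,   0. , 231.3]), 'tcp_rot': array([ 0. , -0.7,  0.7,  0. ]), 'force': array([-0.4,  0.3, -0.2]), 'ft_torque': array([-0.,  0., -0.]), 'opening': 85.46556821245801}
```

View picture.

View pics/a.png

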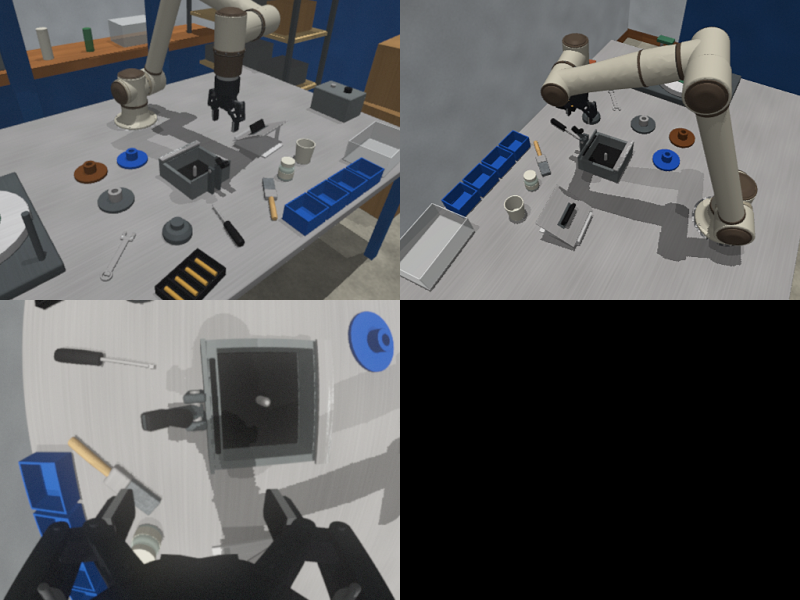

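```bash
python3 - <<'E'
from h import *
a=cv2.imread("pics/a_scene.png")[160:290,75:205]
b=cv2.imread("pics/a_side.png")[120:240,270:400]
b=cv2.resize(b,(400,400),interpolation=cv2.INTER_CUBIC);a=cv2.resize(a,(400,400),interpolation=cv2.INTER_CUBIC)
cv2.imwrite("pics/b.png",np.hstack([a,b]))
E
```

```text
(no output)
```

View pics/b.png

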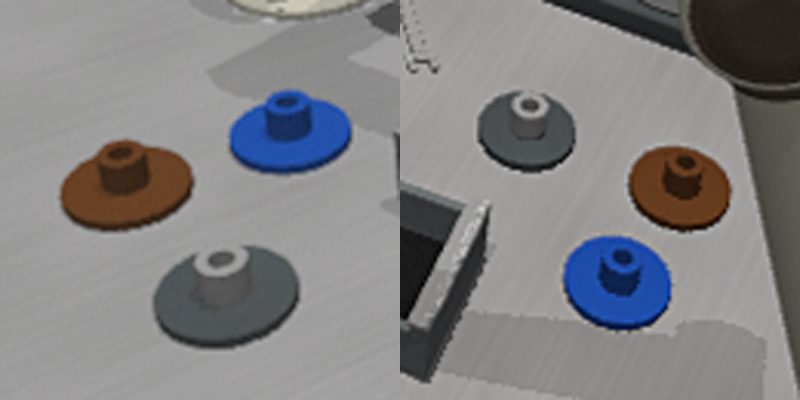

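The lap candidates in the scene view are brown (115,220), blue (169,203) and grey (148,256). The grey disc with the steel-coloured hub fits the description, and it shows at (308,158) in the side view. The other two are the look-alikes. The case is at (250,215), the lid on its rack at (331,167), and the clamp leans away from the case.

```bash
cat > s2.py <<'E'
from h import *
np.set_printoptions(precision=1,suppress=True)
d={n:shot(n) for n in("scene","side")}
def near(p,t,uv,k="place_of"):
    r=[x for x in getattr(ctrl,k)(p,t) if np.linalg.norm(np.array(x["centre"])-uv)<12]
    return r[0]["centre"] if r else None
for t,a,b,z in(("lap",(148.5,256),(307.7,157.8),0),("lap_hub",(149,248),(308,152),34)):
    u,v=near(d["scene"],t,a),near(d["side"],t,b)
    if u is not None: print(t,"scene",atz(d["scene"],u,z))
    if v is not None: print(t,"side",atz(d["side"],v,z))
E
python3 s2.py
```

```text
lap scene [ 483.1 -340.1    0. ]
lap side [ 490. -338.    0.]
lap_hub scene [ 480.4 -334.5   34. ]
lap_hub side [ 474.  -337.7   34. ]
```

servo_tool(plan=[[33.7,14.3,3,0,0,0],[33.7,14.3,3,0,0,0],[33.7,14.3,3,0,0,0],[33.7,14.3,3,0,0,0],[33.7,14.3,3,0,0,0],[33.7,14.3,3,0,0,0],[33.7,14.3,3,0,0,0],[33.7,14.3,3,0,0,0],[33.7,14.3,3,0,0,0],[33.7,14.3,3,0,0,0]], jaw=85, newtons=40)

```text
t: 4.13
eef_pos: [481.1, -338.5, 201.4]
tcp_rot: [-0.0, 0.707, -0.707, 0.0]
force: [0.7, -0.4, -0.3]
opening: 85.2
```

```bash
cat > s3.py <<'E'
from h import *
np.set_printoptions(precision=1,suppress=True)
p=shot("wrist","c_wrist")
for t,z in(("lap",0),("lap_hub",34),("lip_edge",74),("pin_foot",8),("clamp_hinge",95)):
    for x in ctrl.place_of(p,t)[:3]: print(t,np.array(x["centre"]),round(x["confidence"],2),atz(p,x["centre"],z))
o=ctrl.get_obs();print(o["t"],o["eef_pos"])
E
python3 s3.py
```

```text
lap [257.2 170.9] 0.94 [ 479.4 -332.9    0. ]
lap [380.9 276.6] 0.86 [ 296.7 -176.     0. ]
lap [408.1 170.7] 0.73 [ 282.9 -335.5    0. ]
lap_hub [420.  176.7] 0.97 [ 284.4 -336.4   34. ]
lap_hub [262.7 178.8] 0.9 [ 473.8 -332.3   34. ]
lap_hub [390.1 290.3] 0.84 [ 295.2 -174.7   34. ]
4.4333 [ 482.3 -336.5  201.4]
```

servo_tool(plan=[[-3,5,24,0,0,0],[0,0,35,0,0,0],[0,0,35,0,0,0],[0,0,20,0,0,0],[0,0,0,0,0,0]])

```text
t: 4.85
eef_pos: [474.6, -331.2, 82.7]
tcp_rot: [0.002, 0.708, -0.707, -0.005]
force: [0.2, -0.4, -1.2]
opening: 85.1
```

```bash
cat > s4.py <<'E'
from h import *
np.set_printoptions(precision=1,suppress=True)
p=shot("wrist","d_wrist")
for t,z in(("lap",0),("lap_hub",34)):
    for x in ctrl.place_of(p,t)[:3]: print(t,np.array(x["centre"]),round(x["confidence"],2),atz(p,x["centre"],z))
o=ctrl.get_obs();print(o["t"],o["eef_pos"])
im=p["image"][:,:,::-1].copy()
for z in(0,12,46):
    for X in [(477,-333.5)]:
        for r in((60,) if z<46 else (22,11)):
            pts=[pix(p,(X[0]+r*np.cos(a),X[1]+r*np.sin(a),z)) for a in np.linspace(0,6.283,60)]
            cv2.polylines(im,[np.array(pts).astype(int)],True,(0,0,255) if z else (0,255,0),1)
cv2.imwrite("pics/d.png",cv2.resize(im,(800,600)))
E
python3 s4.py
```

```text
lap [255.2 196.6] 0.75 [ 474.7 -332.6    0. ]
lap [458.  187.7] 0.66 [ 282.9 -340.1    0. ]
lap_hub [421.1 345.3] 0.98 [ 297.8 -175.    34. ]
lap_hub [480.1 202.1] 0.63 [ 281.9 -337.5   34. ]
lap_hub [256.3 213. ] 0.55 [ 474.3 -332.1   34. ]
5.0 [ 478.7 -333.8   88.9]
```

View pics/d.png

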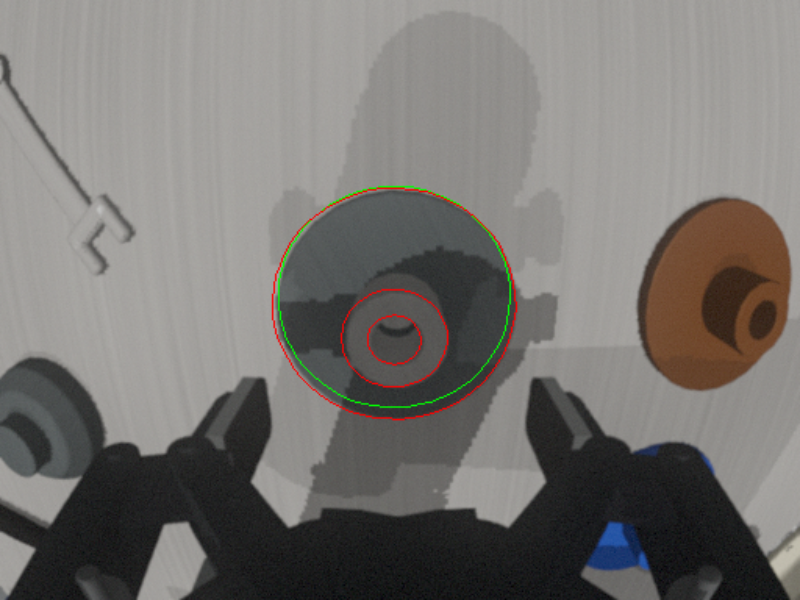

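The picture shows the grey lap between the fingers. The projected circles match the disc and hub at about (476.5,-333.5). I'll go down and grip.

servo_tool(plan=[[0,2,25,0,0,0],[0,0,30,0,0,0],[0,0,15,0,0,0],[0,0,0,0,0,0]])

```text
t: 5.33
eef_pos: [474.4, -333.3, 16.2]
tcp_rot: [0.0, 0.707, -0.707, -0.001]
force: [-0.7, -0.1, 1.2]
opening: 84.8
```

servo_tool(plan=[[0,0,0,0,0,0],[0,0,0,0,0,0],[0,0,0,0,0,0],[0,0,0,0,0,0],[0,0,0,0,0,0],[0,0,0,0,0,0],[0,0,0,0,0,0],[0,0,0,0,0,0]], jaw=38, newtons=50)

```text
t: 6.0
eef_pos: [475.8, -334.4, 19.8]
tcp_rot: [-0.0, 0.707, -0.707, 0.001]
force: [-1.8, 0.9, 5.9]
opening: 42.3
```

servo_tool(plan=[[0,0,-15,0,0,0],[0,0,-35,0,0,0],[0,0,-40,0,0,0],[0,0,-40,0,0,0],[-20,-5,-30,0,0,0],[-35,-10,-10,0,0,0],[-38,-10,0,0,0,0],[-30,-10,0,0,0,0],[0,0,0,0,0,0],[0,0,0,0,0,0]])

```text
t: 6.83
eef_pos: [509.8, -209.1, 187.4]
tcp_rot: [-0.0, 0.708, -0.706, -0.0]
force: [-1.4, -1.0, -4.8]
opening: 42.3
```

```bash
cat > s5.py <<'E'
from h import *
import pickle
np.set_printoptions(precision=2,suppress=True)
p=shot("wrist","e_wrist");o=ctrl.get_obs();print(o["t"],o["eef_pos"],o["opening"],o["force"])
def T(pos,q):
    M=np.eye(4);M[:3,:3]=R.from_quat(np.roll(q,-1)).as_matrix();M[:3,3]=pos;return M
C=np.linalg.inv(T(o["eef_pos"],o["tcp_rot"]))@np.array(p["pose"]);print(C)
q=dict(p);q["image"]=cv2.imread("pics/a_wrist.png")[:,:,::-1]
q["pose"]=T([624.979,.025,231.312],np.array([0,-.7071,.7071,0]))@C;print(q["pose"])
pickle.dump((p,q),open("pq.pkl","wb"))
for t,z in(("lip_edge",74),("seal_top",65),("pin_foot",8),("clamp_hinge",95),("lap_case",0)):
    for x in ctrl.place_of(p,t)[:2]: print(t,np.array(x["centre"]),round(x["confidence"],2),atz(p,x["centre"],z))
for t,uv,z in(("lip",(406.2,130.4),74),("seal",(272.9,131.7),65),("pin",(331.7,126.5),8),("hinge",(252.3,141.2),95),("case",(329.8,123.9),0)): print(t,atz(q,uv,z))
x0,y0,yaw=529.,-45.5,.05
im=q["image"][:,:,::-1].copy()
im=cv2.resize(im,None,fx=3,fy=3,interpolation=cv2.INTER_CUBIC)
c,s=np.cos(yaw),np.sin(yaw)
def L(a,b,col):
    P=[pix(q,(x0+c*(a[0]+k*(b[0]-a[0]))-s*(a[1]+k*(b[1]-a[1])),y0+s*(a[0]+k*(b[0]-a[0]))+c*(a[1]+k*(b[1]-a[1])),a[2]+k*(b[2]-a[2])))*3+1 for k in np.linspace(0,1,10)]
    cv2.polylines(im,[np.array(P).astype(int)],False,col,1)
def rect(xa,xb,ya,yb,z,col):
    for a,b in(((xa,ya),(xb,ya)),((xb,ya),(xb,yb)),((xb,yb),(xa,yb)),((xa,yb),(xa,ya))): L((*a,z),(*b,z),col)
rect(-73,65,-78,78,65,(0,0,255));rect(-97,-73,-90,90,80,(0,255,0));rect(68,76,-65,65,71,(255,255,0));rect(-73,65,-78,78,8,(255,0,255))
L((-4,0,8),(-4,0,50),(0,255,255))
cv2.imwrite("pics/f.png",im[100:700,480:1280])
E
python3 s5.py
```

```text
6.8833 [ 509.51 -210.18  187.21] 42.16439284258888 [ 0.14  0.14 -4.13]
[[   0.     -0.96   -0.3    75.19]
 [   1.      0.     -0.     -1.58]
 [   0.     -0.3     0.96 -141.91]
 [   0.      0.      0.      1.  ]]
[[ -1.    -0.     0.   626.56]
 [ -0.     0.96   0.3  -75.17]
 [ -0.     0.3   -0.96 373.22]
 [  0.     0.     0.     1.  ]]
lip_edge [300.2 323.2] 0.63 [458.63 -47.7   74.  ]
seal_top [177.4 318. ] 0.89 [602.55 -44.57  65.  ]
clamp_hinge [152.  335.8] 0.93 [627.18 -39.93  95.  ]
lap_case [ 85.9 134.6] 0.44 [ 719.95 -255.38    0.  ]
lip [460.43 -51.75  74.  ]
seal [607.73 -43.58  65.  ]
pin [530.36 -45.97   8.  ]
hinge [628.84 -37.55  95.  ]
case [530.91 -48.59   0.  ]
```

View pics/f.png

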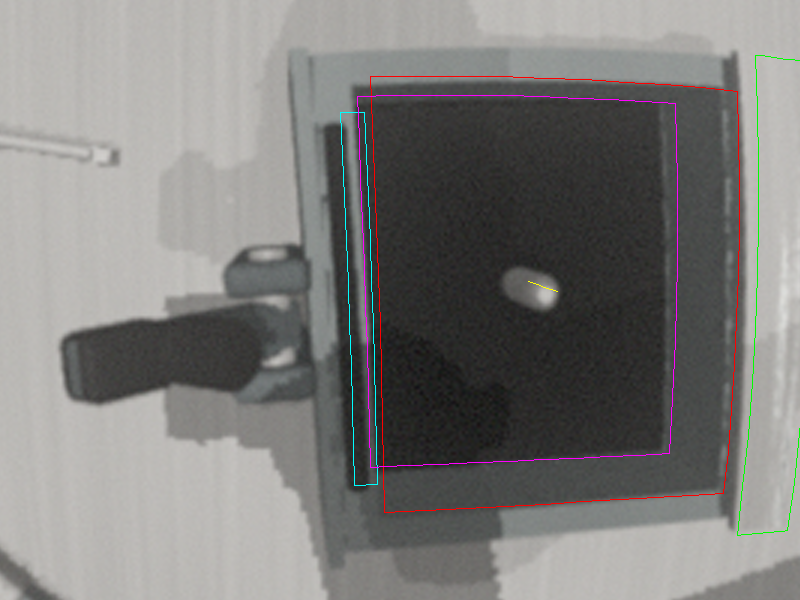

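```bash
cat > fit.py <<'E'
from h import *
import pickle
from scipy.optimize import least_squares
p,q=pickle.load(open("pq.pkl","rb"));q["pose"][:3,3]=[625.99,-76.18,372.09]
crop=[((72,-65,71),(333,125)),((72,65,71),(361,489)),((-73,-90,80),(737,52)),((-73,90,80),(736,530)),((-73,-78,8),(663,103)),((-73,78,8),(668,452)),((-4,0,48),(545,295)),((-4,0,8),(519,283))]
def W(v,X): c,s=np.cos(v[2]),np.sin(v[2]);return np.array([v[0]+c*X[0]-s*X[1],v[1]+s*X[0]+c*X[1],X[2]])
def cr(v,X): return pix(q,W(v,X))*3+1-[480,100]
r=least_squares(lambda v:np.concatenate([cr(v,X)-u for X,u in crop]),[529,-45,.05],loss="soft_l1",f_scale=4,x_scale=[1,1,.01])
np.set_printoptions(precision=3,suppress=True)
print(r.x);print(r.fun.reshape(-1,2));v=r.x
for n,X in(("lip",(-73,0,74)),("seal",(72,0,65)),("pin",(-4,0,8)),("hinge",(97,0,95))):print(n,W(v,X))
im=cv2.resize(q["image"][:,:,::-1],None,fx=3,fy=3,interpolation=cv2.INTER_CUBIC)[100:700,480:1280].copy()
def rect(xa,xb,ya,yb,z,col):
    P=[(xa,ya),(xb,ya),(xb,yb),(xa,yb),(xa,ya)]
    Q=[cr(v,(*(np.array(a)+k*(np.array(b)-np.array(a))),z)) for a,b in zip(P,P[1:]) for k in np.linspace(0,1,10)]
    cv2.polylines(im,[np.array(Q).astype(int)],False,col,1)
rect(-73,65,-78,78,65,(0,0,255));rect(-97,-73,-90,90,80,(0,255,0));rect(68,76,-65,65,71,(255,255,0));rect(-73,65,-78,78,8,(255,0,255));rect(79,85,-90,90,79,(0,165,255))
cv2.imwrite("pics/g.png",im)
E
python3 fit.py
```

```text
[532.757 -45.139   0.084]
[[ 0.965 -1.781]
 [-0.671  6.631]
 [ 1.681 -2.84 ]
 [-0.179  3.147]
 [-1.038 -3.321]
 [-1.342 -0.258]
 [ 0.861 -0.503]
 [-0.039  1.436]]
lip [460.011 -51.229  74.   ]
seal [604.506 -39.132  65.   ]
pin [528.771 -45.472   8.   ]
hinge [629.419 -37.046  95.   ]
```

View pics/g.png

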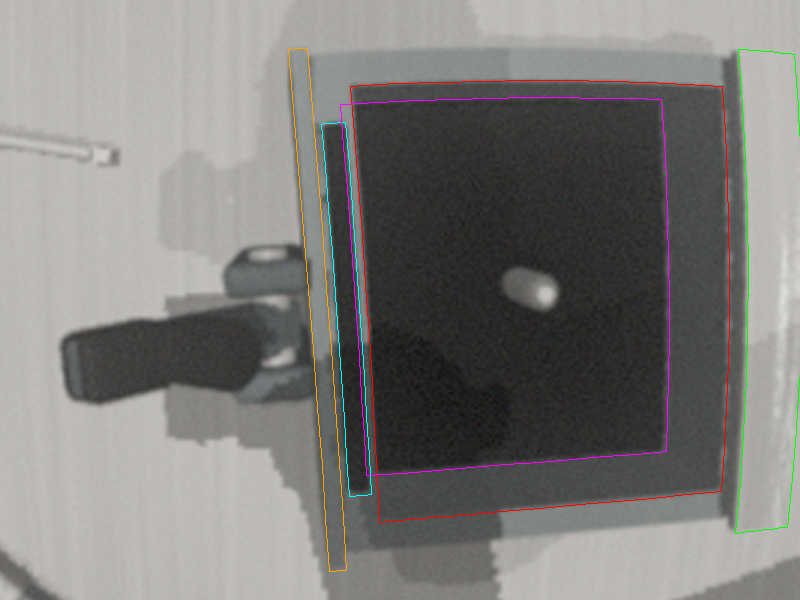

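servo_tool(plan=[[-25,-4,0,0,0,0],[-35,-4,0,0,0,0],[-35,-4,5,0,0,0],[-35,-4,15,0,0,0],[-25,-2,15,0,0,0],[-10,-1.3,12,0,0,0],[0,0,0,0,0,0],[0,0,0,0,0,0]])

```text
t: 7.8
eef_pos: [529.0, -46.2, 139.7]
tcp_rot: [0.001, 0.707, -0.707, -0.0]
force: [0.5, -0.1, -3.7]
opening: 42.4
```

```bash
cat > s6.py <<'E'
from h import *
np.set_printoptions(precision=1,suppress=True)
p=shot("wrist","h_wrist");o=ctrl.get_obs();e=o["eef_pos"];print(o["t"],e,o["tcp_rot"],np.array(p["pose"])[:3,3])
u=e[2]-17
for t,z in(("lap",u),("lap_hub",u+34)):
    for x in ctrl.place_of(p,t)[:2]: print(t,np.array(x["centre"]),round(x["confidence"],2),atz(p,x["centre"],z)-e)
im=cv2.resize(p["image"][:,:,::-1],None,fx=3,fy=3,interpolation=cv2.INTER_CUBIC)
for z,r,c in((u+46,22,(0,0,255)),(u+46,11,(0,255,255)),(u+12,60,(0,255,0))):
    pts=[pix(p,(e[0]+r*np.cos(a),e[1]+r*np.sin(a),z))*3+1 for a in np.linspace(0,6.283,60)]
    cv2.polylines(im,[np.array(pts).astype(int)],True,c,1)
cv2.imwrite("pics/h.png",im[450:1050,370:1170])
E
python3 s6.py
```

```text
7.85 [529.5 -46.7 140.5] [-0.  -0.7  0.7 -0. ] [ 530.5 -122.3  281.5]
lap [466.4  69.6] 0.94 [-131.8 -106.   -17. ]
lap [252.6 234.8] 0.7 [  1.9   0.3 -17. ]
lap_hub [256.6 266.3] 0.88 [-0.2  1.1 17. ]
lap_hub [484.9  70.5] 0.83 [-116.8 -101.5   17. ]
```

View pics/h.png

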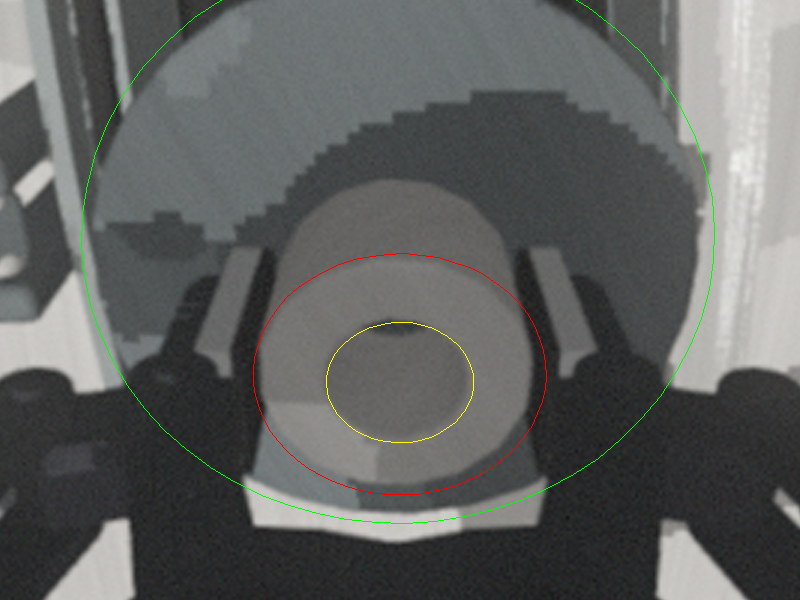

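servo_tool(plan=[[-1,1,20,0,0,0],[0,0,25,0,0,0],[0,0,20,0,0,0],[0,0,12,0,0,0],[0,0,8,0,0,0],[0,0,0,0,0,0],[0,0,0,0,0,0]])

```text
t: 8.53
eef_pos: [529.0, -45.5, 55.9]
tcp_rot: [0.0, -0.707, 0.707, -0.0]
force: [-0.0, -0.1, -4.4]
opening: 42.2
```

No contact force, so the bore is around the pin. I'll go down to the floor.

servo_tool(plan=[[0,0,10,0,0,0],[0,0,8,0,0,0],[0,0,5,0,0,0],[0,0,2,0,0,0],[0,0,0,0,0,0],[0,0,0,0,0,0]])

```text
t: 9.03
eef_pos: [528.5, -44.9, 30.3]
tcp_rot: [-0.0, 0.707, -0.707, 0.0]
force: [0.3, -0.0, -5.2]
opening: 42.4
```

servo_tool(plan=[[0,0,2,0,0,0],[0,0,1,0,0,0],[0,0,1,0,0,0],[0,0,0,0,0,0]])

```text
t: 9.37
eef_pos: [528.8, -44.8, 27.8]
tcp_rot: [-0.0, 0.707, -0.707, 0.0]
force: [-3.3, 1.3, 6.0]
opening: 42.2
```

servo_tool(plan=[[0,0,0,0,0,0],[0,0,0,0,0,0],[0,0,0,0,0,0],[0,0,0,0,0,0],[0,0,-15,0,0,0],[0,0,-35,0,0,0],[0,0,-41,0,0,0],[0,0,-41,0,0,0],[0,0,-41,0,0,0],[0,0,0,0,0,0]], jaw=70)

```text
t: 10.2
eef_pos: [533.5, -44.9, 208.8]
tcp_rot: [-0.007, 0.708, -0.706, 0.006]
force: [1.4, -0.4, 0.1]
opening: 69.9
```

```bash
cat > s7.py <<'E'
from h import *
np.set_printoptions(precision=1,suppress=True)
d={n:shot(n,"i_"+n) for n in("scene","side","wrist")};o=ctrl.get_obs();e=o["eef_pos"];print(o["t"],e)
for n in d:
    for t,z in(("lap",8),("lap_hub",42)):
        for x in ctrl.place_of(d[n],t)[:4]:
            X=atz(d[n],x["centre"],z)
            if np.hypot(X[0]-529,X[1]+45)<50: print(n,t,round(x["confidence"],2),X)
def pt(t):
    rs=[]
    for n in("scene","side"):
        r=ctrl.place_of(d[n],t)
        if r: rs.append(ray(d[n],r[0]["centre"]));print(t,n,np.array(r[0]["centre"]),round(r[0]["confidence"],2))
    if len(rs)>1: print("  ",*tri(rs))
for t in("lid","lid_handle","lid_back","lid_front"): pt(t)
def crop(n,c0,r0,w,h,k=None): return cv2.resize(d[n]["image"][r0:r0+h,c0:c0+w,::-1],(400,300),interpolation=cv2.INTER_CUBIC)
cv2.imwrite("pics/i.png",np.vstack([np.hstack([crop("scene",280,130,100,75),crop("side",170,235,100,75)]),np.hstack([crop("wrist",150,180,220,165),crop("side",220,160,100,75)])]))
E
python3 s7.py
```

```text
10.35 [528.1 -44.9 199.5]
scene lap 0.56 [531.2 -48.6   8. ]
scene lap_hub 0.65 [526.8 -42.1  42. ]
side lap 0.77 [543.3 -54.6   8. ]
side lap_hub 0.59 [538.6 -41.   42. ]
wrist lap 0.79 [531.9 -42.9   8. ]
wrist lap_hub 0.84 [531.2 -40.6  42. ]
lid scene [327.8 164.9] 0.82
lid side [209.3 273.2] 0.91
   [506.8 299.3  73.5] [8.896001695854398, 8.896001695854451]
lid_handle scene [329.6 160.8] 0.77
lid_handle side [214.6 273.1] 0.71
   [496.8 303.   84.2] [0.3826689297985451, 0.38266892979864553]
lid_back scene [312.1 169.5] 0.63
lid_back side [235.  290.7] 0.73
   [434.9 293.9  25.6] [1.6828813496771093, 1.6828813496769657]
lid_front scene [351.1 165.8] 0.88
lid_front side [186.3 259.4] 0.63
   [581.9 311.1 101.7] [2.2716476228953573, 2.27164762289519]
```

View pics/i.png

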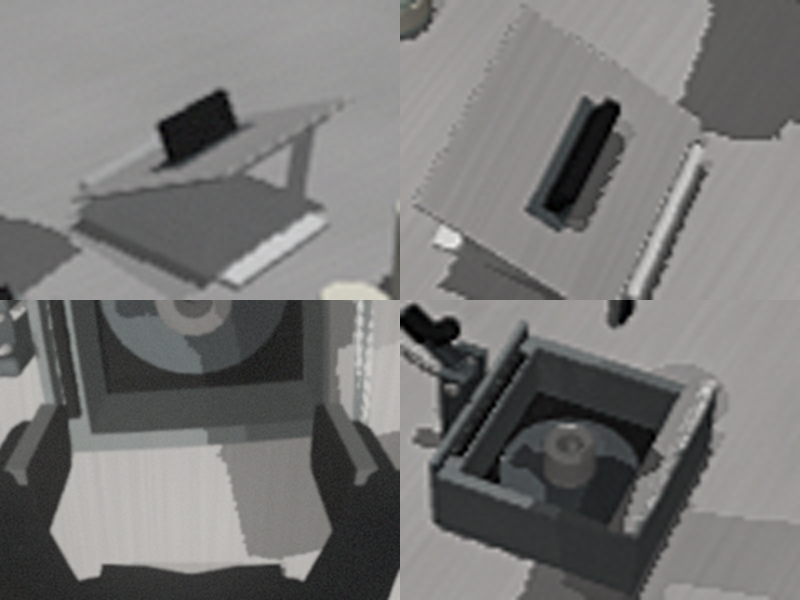

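The lap sits flat in the case with the pin showing in its bore, at crop (570,440). The lid lies on the rack with its bar at scene pixel (329,160) and its low edge against the white ledge. Next is a look at the lid from above.

servo_tool(plan=[[-35,3.5,-7,0,0,0],[-37,3.5,-7,0,0,0],[-37,3.5,-7,0,0,0],[-37,3.5,-7,0,0,0],[-37,3.5,-7,0,0,0],[-37,3.5,-7,0,0,0],[-37,3.5,-7,0,0,0],[-37,3.5,-7,0,0,0],[0,0,0,0,0,0],[0,0,0,0,0,0]], jaw=60)

```text
t: 11.88
eef_pos: [500.0, 250.9, 255.4]
tcp_rot: [-0.0, 0.708, -0.706, -0.0]
force: [-0.3, -0.3, 0.1]
opening: 59.9
```

```bash
cat > s8.py <<'E'
from h import *
import pickle
np.set_printoptions(precision=1,suppress=True)
p=shot("wrist","j_wrist");o=ctrl.get_obs();e=o["eef_pos"];print(o["t"],e,o["joints"])
pickle.dump(p,open("j.pkl","wb"))
for t,z in(("lid",60),("lid_handle",84),("lid_back",24),("lid_front",104)):
    for x in ctrl.place_of(p,t)[:2]: print(t,np.array(x["centre"]),round(x["confidence"],2),atz(p,x["centre"],z))
cv2.imwrite("pics/j.png",cv2.resize(p["image"][:,:,::-1],(800,600),interpolation=cv2.INTER_CUBIC))
E
python3 s8.py
```

```text
11.9333 [499.9 249.5 255. ] [ 0.8  0.3 -0.1 -0.  -1.2 -0.8]
lid [243.3 214.7] 0.69 [515.  310.1  60. ]
lid_handle [261.5 218.5] 0.94 [493.3 305.   84. ]
lid_handle [299.4 195.7] 0.7 [451.2 277.6  84. ]
lid_back [299.3 195.1] 0.73 [441.8 296.5  24. ]
lid_front [184.5 231.8] 0.85 [578.8 313.5 104. ]
```

View pics/j.png

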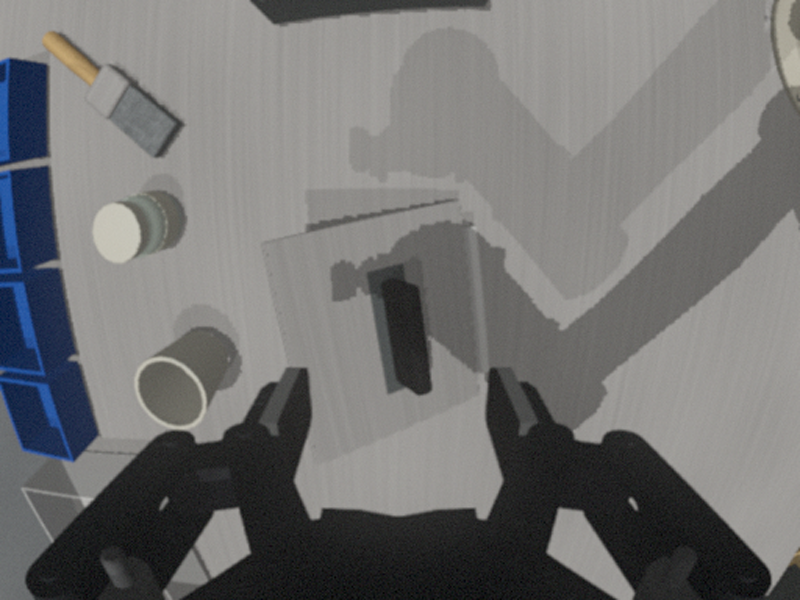

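```bash
cat > lidfit.py <<'E'
from h import *
import pickle
from scipy.optimize import least_squares
np.set_printoptions(precision=2,suppress=True)
p=pickle.load(open("j.pkl","rb"))
C=[((80,-88,4),(263,243)),((80,88,4),(317,462)),((-80,-88,4),(460,200)),((-80,88,4),(482,394)),((-5,-42,41),(404,281)),((-5,42,41),(414,391))]
def Rl(v): return R.from_euler("ZY",[v[3],-np.radians(30)]).as_matrix()
def cr(v,X): return (pix(p,Rl(v)@np.array(X)+v[:3])+.5)*1.5625
r=least_squares(lambda v:np.concatenate([cr(v,X)-u for X,u in C]),[510,305,64,.12],loss="soft_l1",f_scale=3,x_scale=[1,1,1,.01])
v=r.x;print(v);print(r.fun.reshape(-1,2))
M=Rl(v)
for n,X in(("handle",(-5,0,28)),("back",(-80,0,0)),("front",(80,0,0)),("bartop",(-5,0,41))):print(n,M@np.array(X)+v[:3])
E
python3 lidfit.py
```

```text
[512.36 304.28  58.96   0.15]
[[-1.06 -0.97]
 [-0.6  -0.5 ]
 [-3.55 -0.73]
 [-5.3  -2.07]
 [ 5.38  3.32]
 [10.73  1.1 ]]
handle [494.22 301.59  80.7 ]
back [443.82 294.11  18.96]
front [580.89 314.45  98.96]
bartop [487.8  300.64  91.96]
```

```bash
cat > s9.py <<'E'
from h import *
np.set_printoptions(precision=3,suppress=True)
o=ctrl.get_obs();Rc=R.from_quat(np.roll(o["tcp_rot"],-1)).as_matrix()
M=R.from_euler("ZY",[.15,-np.radians(30)]).as_matrix()
Rt=np.column_stack([-M[:,1],-M[:,0],-M[:,2]])
print("turn",R.from_matrix(Rc.T@Rt).as_rotvec())
H=np.array([494.5,302.5,82])
for b in(80,0):
    T=H+M[:,2]*(b-19);print(b,T,"shift tool",Rt.T@(T-o["eef_pos"]))
E
python3 s9.py
```

```text
turn [ 0.523 -0.04  -0.148]
80 [464.342 297.942 134.828] shift tool [-54.985  84.462  90.146]
0 [503.893 303.92   65.546] shift tool [-54.985  84.462 170.146]
```

servo_tool(plan=[[0,0,0,0.1046,-0.008,-0.0296],[0,0,0,0.1046,-0.008,-0.0296],[0,0,0,0.1046,-0.008,-0.0296],[0,0,0,0.1046,-0.008,-0.0296],[0,0,0,0.1046,-0.008,-0.0296],[-18,28,20,0,0,0],[-18,28,25,0,0,0],[-19,28.5,25,0,0,0],[0,0,0,0,0,0],[0,0,0,0,0,0]], jaw=50)

```text
t: 12.97
eef_pos: [469.3, 283.1, 177.9]
tcp_rot: [-0.186, 0.729, -0.637, 0.168]
force: [0.1, 0.5, 0.1]
opening: 50.0
```

```bash
cat > s10.py <<'E'
from h import *
np.set_printoptions(precision=3,suppress=True)
p=shot("wrist","k_wrist");o=ctrl.get_obs();e=o["eef_pos"];Rc=R.from_quat(np.roll(o["tcp_rot"],-1)).as_matrix()
print(o["t"],e,Rc)
for t in("lid_handle","lid_back","lid_front"):
    for x in ctrl.place_of(p,t)[:2]:
        oo,d=ray(p,x["centre"]);n=-Rc[:,2]
        # intersect with lid plane at known height through estimated handle
        H=np.array([494.5,302.5,82])-(n*28 if t!="lid_handle" else 0)
        X=oo+d*(((H-oo)@n)/(d@n));print(t,np.array(x["centre"]),round(x["confidence"],2),X,"tool",Rc.T@(X-e))
im=p["image"][:,:,::-1].copy()
cv2.imwrite("pics/k.png",cv2.resize(im,(800,600),interpolation=cv2.INTER_CUBIC))
E
python3 s10.py
```

```text
13.0167 [470.063 284.016 179.302] [[ 0.131 -0.865  0.484]
 [-0.991 -0.117  0.06 ]
 [ 0.005 -0.487 -0.873]]
lid_handle [278.1 214.2] 0.82 [496.581 304.93   83.318] tool [-17.712  21.365  97.894]
lid_handle [356.6 204.8] 0.67 [436.794 288.548  49.095] tool [-9.487 91.695 97.894]
lid_back [354.2 203.1] 0.83 [442.368 297.552  20.735] tool [-17.817  99.634 125.894]
lid_front [187.1 205.5] 0.67 [583.954 319.116 100.603] tool [-20.219 -64.332 125.894]
```

View pics/k.png

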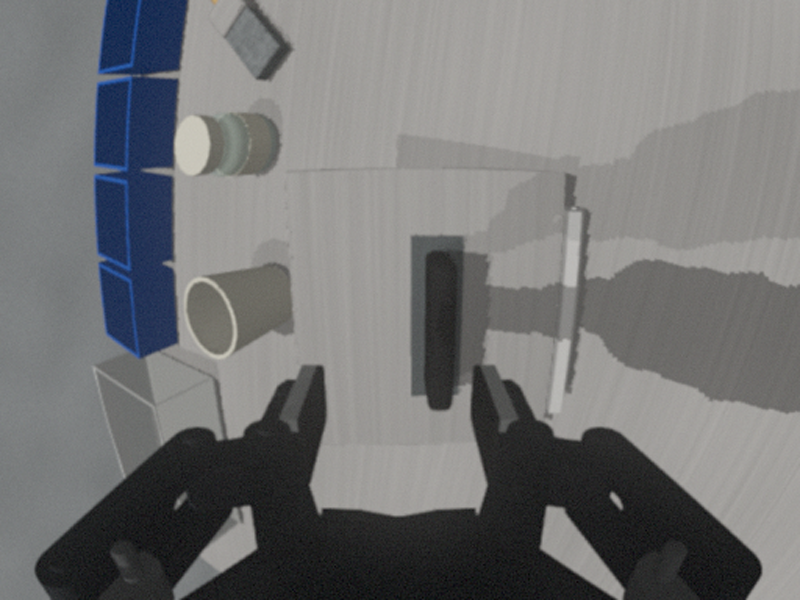

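servo_tool(plan=[[-9,11,10,0,0,0],[-9,10.5,20,0,0,0],[0,0,30,0,0,0],[0,0,30,0,0,0],[0,0,15,0,0,0],[0,0,8,0,0,0],[0,0,0,0,0,0],[0,0,0,0,0,0]], jaw=50)

```text
t: 13.83
eef_pos: [496.2, 306.3, 106.3]
tcp_rot: [-0.192, 0.728, -0.635, 0.173]
force: [0.9, 0.0, 0.1]
opening: 49.9
```

```bash
cat > s11.py <<'E'
from h import *
np.set_printoptions(precision=3,suppress=True)
o=ctrl.get_obs();e=o["eef_pos"];Rc=R.from_quat(np.roll(o["tcp_rot"],-1)).as_matrix()
print(o["t"],e,o["joints"],o["dq"],o["force"],np.degrees(np.arccos(-Rc[2,2])))
H=np.array([496,304,82.5]);print("to go",Rc.T@(H-e)+[0,0,19])
p=shot("wrist","l_wrist")
for x in ctrl.place_of(p,"lid_handle")[:2]:
    oo,d=ray(p,x["centre"]);n=-Rc[:,2];X=oo+d*(((H-oo)@n)/(d@n));print(np.array(x["centre"]),round(x["confidence"],2),X,"tool",Rc.T@(X-e))
E
python3 s11.py
```

```text
13.8333 [496.196 306.322 106.265] [ 0.527  0.283 -0.906  2.051 -0.225 -2.404] [ 0.026 -0.02  -0.013  0.014  0.002 -0.001] [0.855 0.047 0.147] 29.943879720794815
to go [ 2.101 12.305 39.357]
[278.3 231.2] 0.61 [494.716 305.091  81.841] tool [ 0.845 13.606 20.357]
```

Joint 4 has reached its limit at 2.05, so the arm can't get lower with this wrist tilt. I'll back off, log some joint/pose pairs, fit a kinematic model, and look for a lean about the grip axis that stays within the ranges.

servo_tool(plan=[[0,0,-25,0,0,0],[0,0,-30,0,0,0],[0,0,-30,0,0,0],[0,0,-30,0,0,0],[0,0,0,0,0,0],[0,0,0,0,0,0]])

```text
t: 14.43
eef_pos: [465.1, 308.5, 174.4]
tcp_rot: [-0.199, 0.727, -0.633, 0.178]
force: [0.6, 0.8, -0.2]
opening: 50.1
```

```bash
cat > lg.py <<'E'
from h import *
import json
o=ctrl.get_obs();open("log.txt","a").write(json.dumps([list(map(float,o["joints"])),list(map(float,o["eef_pos"])),list(map(float,o["tcp_rot"])),float(np.abs(o["dq"]).max())])+"\n")
print(o["t"],o["joints"].round(3),o["eef_pos"].round(1),o["tcp_rot"].round(3),o["dq"].round(3))
E
python3 lg.py
```

```text
14.4333 [ 0.839  0.144 -0.909  1.322 -0.355 -1.932] [465.1 308.5 174.4] [-0.199  0.727 -0.633  0.178] [-0.049  0.037 -0.015  0.048  0.004 -0.013]
```

servo_tool(plan=[[0,0,-20,0,0.1,0],[0,0,-20,0,0.1,0],[0,0,-20,0,0.1,0],[0,0,-20,0,0.1,0],[0,0,0,0,0,0],[0,0,0,0,0,0]])

```text
t: 14.93
eef_pos: [431.6, 314.0, 235.9]
tcp_rot: [-0.082, 0.68, -0.659, 0.311]
force: [0.2, -1.1, -0.1]
opening: 50.1
```

```bash
python3 lg.py
```

```text
14.9333 [ 1.206  0.197 -0.655  0.795 -1.002 -1.715] [431.6 314.  235.9] [-0.082  0.68  -0.659  0.311] [-0.039 -0.016 -0.068 -0.019  0.012  0.002]
```

servo_tool(plan=[[0,0,0,0,-0.12,0],[0,0,0,0,-0.12,0],[0,0,0,0,-0.12,0],[0,0,0,0,-0.12,0],[0,0,0,0,-0.12,0],[0,0,0,0,-0.12,0],[0,0,0,0,-0.12,0],[0,0,0,0,0,0],[0,0,0,0,0,0]])

```text
t: 15.68
eef_pos: [434.9, 307.6, 240.6]
tcp_rot: [-0.302, 0.747, -0.591, 0.047]
force: [-0.3, 0.5, 0.8]
opening: 50.1
```

```bash
python3 lg.py
cat > kin.py <<'E'
from h import *
import json
from scipy.optimize import least_squares
D=[json.loads(l) for l in open("log.txt")]
D+=[[[.259,.385,.008,0,-1.194,-.259],[624.979,.025,231.312],[0,-.7071,.7071,0],0],[[.527,.283,-.906,2.051,-.225,-2.404],[496.2,306.3,106.3],[-.192,.728,-.635,.173],0]]
Q=lambda q:R.from_quat(np.roll(q,-1)).as_matrix()
E=R.from_euler
def rots(j):
    A=E("z",j[0]).as_matrix();B=A@E("y",j[1]).as_matrix();C=B@E("y",-j[2]).as_matrix();F=C@E("x",j[3]).as_matrix();G=F@E("y",-j[4]).as_matrix();H=G@E("x",j[5]).as_matrix()
    return A,B,C,F,G,H
E
python3 - <<'E'
from kin import *
np.set_printoptions(precision=3,suppress=True)
for d in D:
    H=rots(d[0])[-1];print(H.T@Q(d[2]))   # should be constant
E
```

```text
15.6833 [ 0.922 -0.036 -0.848  0.617 -0.176 -1.267] [434.9 307.6 240.6] [-0.302  0.747 -0.591  0.047] [ 0.022  0.011  0.006  0.048 -0.005 -0.007]
[[-0.515  0.372  0.773]
 [-0.165  0.841 -0.515]
 [-0.841 -0.392 -0.372]]
[[-0.337  0.9    0.276]
 [ 0.843  0.419 -0.337]
 [-0.419  0.119 -0.9  ]]
[[-0.159  0.123  0.98 ]
 [-0.24   0.958 -0.159]
 [-0.958 -0.261 -0.123]]
[[ 0.     0.     1.   ]
 [-0.869  0.495 -0.   ]
 [-0.495 -0.869  0.   ]]
[[-0.365  0.129  0.922]
 [-0.706  0.607 -0.365]
 [-0.607 -0.784 -0.131]]
```

```bash
python3 - <<'E'
from kin import *
np.set_printoptions(precision=2,suppress=True)
for s4 in(1,-1):
  for alt in range(4):
    Ms=[]
    for d in D:
        j=np.array(d[0])
        if alt==0: M=E("z",j[0])*E("y",j[1]-j[2])*E("x",s4*j[3])*E("y",-j[4])*E("x",-j[5])
        if alt==1: M=E("z",j[0])*E("y",j[1]-j[2])*E("z",s4*j[3])*E("y",-j[4])*E("x",-j[5])
        # forearm direction offset free handled below
        if alt==2: M=E("z",j[0])*E("y",j[1]-j[2]-np.pi/2)*E("x",s4*j[3])*E("y",np.pi/2-j[4])*E("x",-j[5])
        if alt==3: M=E("z",j[0])*E("y",j[1]-j[2]-j[4])*E("z",s4*j[3])*E("x",-j[5])
        Ms.append(M.as_matrix().T@Q(d[2]))
    S=np.std(Ms,0).max();print(s4,alt,S)
# general: free forearm angle, axes fit
def res(v):
    Ms=[]
    for d in D:
        j=np.array(d[0])
        a4=np.array([np.cos(v[0]),0,-np.sin(v[0])])
        M=E("z",j[0])*E("y",j[1]-j[2])*R.from_rotvec(a4*v[1]*j[3])*E("y",-j[4])*R.from_rotvec(np.array([np.cos(v[2]),0,-np.sin(v[2])])*j[5]*v[3])
        Ms.append(M.as_matrix().T@Q(d[2]))
    return (Ms-np.mean(Ms,0)).ravel()
for v1 in(1,-1):
  for v3 in(1,-1):
    for a in np.arange(0,6.2,.8):
      r=least_squares(lambda w:res([w[0],v1,w[1],v3]),[a,0]);
      if r.cost<.1: print(v1,v3,r.x,r.cost)
E
```

```text
1 0 0.6651908464173616
1 1 0.6624792796217949
1 2 0.6624792796217949
1 3 0.7217458600829063
-1 0 0.000532686684307581
-1 1 0.6187388869211105
-1 2 0.6187388869211105
-1 3 0.5677791465724943
1 1 [3.14 3.14] 1.5252302068353076e-06
1 1 [3.14 3.14] 1.5252302068370989e-06
1 1 [3.14 3.14] 1.5252302068356354e-06
1 1 [3.14 3.14] 1.5252302068359069e-06
1 1 [ 3.14 -3.14] 1.5252302068373049e-06
1 1 [ 3.14 -3.14] 1.5252302068409205e-06
1 1 [ 3.14 -3.14] 1.5252302068364437e-06
1 1 [9.42 3.14] 1.5252302068363602e-06
1 -1 [-3.14 -0.  ] 1.5252302068363969e-06
1 -1 [ 3.14 -0.  ] 1.5252302068359482e-06
1 -1 [ 3.14 -0.  ] 1.5252302068368276e-06
1 -1 [ 3.14 -0.  ] 1.5252302068381634e-06
1 -1 [ 3.14 -0.  ] 1.5252302068358378e-06
1 -1 [ 3.14 -0.  ] 1.5252302068358004e-06
1 -1 [ 3.14 -0.  ] 1.5252302068352625e-06
1 -1 [ 3.14 -0.  ] 1.5252302068363196e-06
-1 1 [0.   3.14] 1.5252302068356375e-06
-1 1 [ 0.   -3.14] 1.5252302068359537e-06
-1 1 [ 0.   -3.14] 1.525230206836966e-06
-1 1 [6.28 3.14] 1.5252302068357726e-06
-1 1 [6.28 3.14] 1.5252302068354545e-06
-1 1 [6.28 3.14] 1.5252302068503443e-06
-1 1 [6.28 3.14] 1.525230206835536e-06
-1 1 [6.28 3.14] 1.5252302068398382e-06
-1 -1 [ 0. -0.] 1.5252302068364149e-06
-1 -1 [ 0. -0.] 1.5252302068363713e-06
-1 -1 [ 0. -0.] 1.52523020683671e-06
-1 -1 [ 0. -0.] 1.5252302068373985e-06
-1 -1 [ 0. -0.] 1.5252302068351848e-06
-1 -1 [ 6.28 -0.  ] 1.525230206836957e-06
-1 -1 [ 6.28 -0.  ] 1.525230206835887e-06
-1 -1 [ 6.28 -0.  ] 1.5252302068367164e-06
```

```bash
cat >> kin.py <<'E'
def rots(j):
    A=E("z",j[0]);B=A*E("y",j[1]);C=B*E("y",-j[2]);F=C*E("x",-j[3]);G=F*E("y",-j[4]);H=G*E("x",-j[5])
    return [x.as_matrix() for x in(A,B,C,F,G,H)]
def row(j):
    A,B,C,F,G,H=rots(j);return np.column_stack([A[:,2],B[:,2],C[:,0],C[:,2],A[:,1],F[:,1],G[:,0],G[:,2]])
M=np.vstack([row(d[0]) for d in D]);b=np.concatenate([d[1] for d in D])
P,_,rk,sv=np.linalg.lstsq(M,b,rcond=None)
T0=rots(D[-2][0])[-1].T@Q(D[-2][2])
def fk(j): return row(j)@P, rots(j)[-1]@T0
LO=np.array([-3.14,-1.21,-1.07,-3.16,-2.99,-3.1]);HI=np.array([3.14,2.06,1.41,2.05,-.16,3.1])
def ik(p,Rt,n=30,seed=0,j0=None):
    g=np.random.default_rng(seed);out=[]
    def f(j):
        x,Rm=fk(j);return np.concatenate([(x-p)/100,R.from_matrix(Rm.T@Rt).as_rotvec()])
    for i in range(n):
        s=g.uniform(LO,HI) if j0 is None or i else np.clip(j0,LO+1e-3,HI-1e-3)
        r=least_squares(f,s,bounds=(LO,HI))
        if r.cost<1e-5 and not any(np.linalg.norm(r.x-k)<.05 for k in out): out.append(r.x)
    return out
E
python3 - <<'E'
from kin import *
np.set_printoptions(precision=2,suppress=True)
print(P,rk,sv,(M@P-b).reshape(-1,3))
H=np.array([495.5,304,82.5]);L=E("ZY",[.15,-np.pi/6]).as_matrix()
for flip in(1,-1):
  for phi in np.radians([-30,-20,-10,0,10,20,30]):
    Rt=np.column_stack([-flip*L[:,1],-flip*L[:,0],-L[:,2]])@E("y",phi).as_matrix()
    for j in ik(H+19*Rt[:,2],Rt): print(flip,np.degrees(phi),j,"margin",np.minimum(j-LO,HI-j).min())
E
```

```text
[ 161.09  564.15  421.9     0.02    0.01 -159.99  297.44    0.03] 8 [4.36 2.98 2.96 1.2  1.18 0.54 0.39 0.16] [[-0.04  0.07 -0.03]
 [-0.02  0.09 -0.03]
 [ 0.11 -0.01 -0.03]
 [-0.04  0.06 -0.11]
 [ 0.01 -0.1   0.19]]
1 -29.999999999999996 [ 0.52  0.38 -0.37 -1.12 -0.35  0.76] margin 0.1895505963391503
1 10.0 [ 0.68  0.39 -0.9   1.78 -0.42 -2.31] margin 0.17188814569952882
1 20.0 [ 0.88  0.45 -0.83  1.37 -0.62 -2.11] margin 0.2383108912426779
1 29.999999999999996 [ 1.    0.52 -0.74  1.13 -0.81 -2.  ] margin 0.3335157582962036
-1 -29.999999999999996 [ 1.    0.52 -0.74  1.13 -0.81  1.14] margin 0.3331366614140716
-1 -20.0 [ 0.88  0.45 -0.83  1.37 -0.62  1.03] margin 0.23797358417793646
-1 -10.0 [ 0.68  0.39 -0.9   1.79 -0.42  0.83] margin 0.17171766963964463
-1 29.999999999999996 [ 0.52  0.38 -0.37 -1.13 -0.35 -2.38] margin 0.18957737881845635
```

```bash
cat > pl.py <<'E'
from kin import *
np.set_printoptions(precision=2,suppress=True)
CX,CY,CW=532.8,-45.1,.084
def lidpose(kind,xb=0,zb=0,tilt=0,y=0):
    """case: lid back edge underside at case (xb,y,zb), tilt rad"""
    L=E("ZY",[CW,-tilt]).as_matrix();Z=E("z",CW).as_matrix()
    B=np.array([CX,CY,0])+Z@np.array([xb,y,zb]);return B+L@[80,0,0],L
def tcp(o,L,phi,off=16):
    Rt=np.column_stack([-L[:,1],-L[:,0],-L[:,2]])@E("y",phi).as_matrix()
    return o+L@[-5,0,28]+off*Rt[:,2],Rt
RK=(np.array([495.5,304,82.5])-E("ZY",[.15,-np.pi/6]).as_matrix()@[-5,0,28],E("ZY",[.15,-np.pi/6]).as_matrix())
E
python3 - <<'E'
from pl import *
for phi in np.radians([15,20,25]):
    print(np.degrees(phi))
    j=None
    for n,(o,L) in(("rack",RK),("rack+",(RK[0]+[0,0,120],RK[1])),("mid",(np.array([540.,130,200]),E("ZY",[.1,-.4]).as_matrix())),("pre",lidpose(0,-50,110,.35)),("low",lidpose(0,-60,66,.3)),("in",lidpose(0,-81,65.5,.2)),("flat",lidpose(0,-82,65.5,.04))):
        T,Rt=tcp(o,L,phi)
        s=ik(T,Rt,6,j0=j)
        for k in s: print(n,T,k,"m",np.minimum(k-LO,HI-k).min())
        if s: j=s[0]
E
```

```text
14.999999999999998
rack [503.76 301.06  69.12] [ 0.81  0.41 -0.87  1.53 -0.52 -2.18] m 0.19888432914873566
rack+ [503.76 301.06 189.12] [ 0.98  0.25 -0.71  0.96 -0.7  -1.68] m 0.364413971047145
mid [530.97 124.93 209.61] [ 0.7   0.14 -0.71  0.74 -0.68 -1.23] m 0.35957958869338624
pre [549.24 -47.87 147.5 ] [ 0.25  0.19 -0.85  0.96 -0.39 -1.09] m 0.22396792433095336
low [541.06 -48.56 100.15] [ 0.19  0.26 -0.91  1.17 -0.32 -1.25] m 0.1570186084486124
in [523.2  -50.06  92.7 ] [ 0.3   0.28 -0.83  0.77 -0.44 -0.94] m 0.2449346769997608
flat [525.61 -49.86  81.03] [ 0.34  0.37 -0.64  0.45 -0.64 -0.63] m 0.43204133376018206
20.0
rack [503.75 299.71  69.48] [ 0.89  0.45 -0.83  1.35 -0.62 -2.1 ] m 0.2396822954966038
rack+ [503.75 299.71 189.48] [ 1.01  0.29 -0.67  0.93 -0.81 -1.69] m 0.4003477911840917
mid [530.94 123.59 209.99] [ 0.72  0.16 -0.71  0.8  -0.76 -1.3 ] m 0.360791682674925
pre [549.21 -49.21 147.9 ] [ 0.26  0.21 -0.87  1.12 -0.45 -1.25] m 0.19948689315921142
low [541.05 -49.9  100.55] [ 0.2   0.27 -0.92  1.29 -0.4  -1.38] m 0.14804690350103866
in [523.22 -51.4   93.11] [ 0.3   0.29 -0.86  0.94 -0.48 -1.12] m 0.2081688598046978
flat [525.71 -51.19  81.45] [ 0.36  0.38 -0.68  0.59 -0.66 -0.78] m 0.38526426255271773
25.0
rack [503.68 298.4   69.94] [ 0.96  0.48 -0.78  1.22 -0.72 -2.04] m 0.2865321895970774
rack+ [503.68 298.4  189.94] [ 1.04  0.32 -0.63  0.9  -0.91 -1.69] m 0.43691294586258456
mid [530.86 122.29 210.49] [ 0.75  0.19 -0.7   0.83 -0.84 -1.36] m 0.36717848127031305
pre [549.14 -50.51 148.4 ] [ 0.28  0.22 -0.88  1.2  -0.53 -1.36] m 0.18877841727892508
low [541.   -51.2  101.06] [ 0.23  0.29 -0.93  1.34 -0.49 -1.47] m 0.1439139164448131
in [523.23 -52.69  93.63] [ 0.32  0.31 -0.88  1.05 -0.55 -1.24] m 0.18852238153140166
flat [525.79 -52.48  81.99] [ 0.38  0.39 -0.72  0.71 -0.69 -0.91] m 0.3488423568544621
```

```bash
cat >> pl.py <<'E'
def go(T,Rt,n,name=""):
    o=ctrl.get_obs();Rc=Q(o["tcp_rot"]);d=Rc.T@(T-o["eef_pos"]);w=R.from_matrix(Rc.T@Rt).as_rotvec()
    S=sum(R.from_rotvec(w/n*k).as_matrix() for k in range(n));t=np.linalg.solve(S,d)
    print(name,"tot",d.round(1),w.round(3),"| row x",n,t.round(2).tolist(),(w/n).round(4).tolist(),"|w|",round(np.linalg.norm(w)/n,3),"|t|",round(np.linalg.norm(t),1))
    js=[o["joints"]];X,A=o["eef_pos"],Rc
    for k in range(n):
        X=X+A@t;A=A@R.from_rotvec(w/n).as_matrix();s=ik(X,A,1,j0=js[-1])
        if not s: print("no ik at",k);return
        js.append(s[0])
    v=np.abs(np.diff(js,axis=0)).max(0)*12;print("   max joint speed",v.round(2),"end",js[-1].round(2))
E
python3 - <<'E'
from pl import *
T,Rt=tcp(*RK,np.radians(20));go(T-70*Rt[:,2],Rt,8)
E
```

```text
tot [ 32.6  28.6 111.1] [-0.01  0.68 -0.01] | row x 8 [-0.21, 3.53, 14.76] [-0.001, 0.0854, -0.0013] |w| 0.085 |t| 15.2
   max joint speed [0.58 0.69 0.67 4.05 1.07 3.63] end [ 1.06  0.35 -0.78  1.05 -0.73 -1.91]
```

servo_tool(plan=[[0,1.7,7,0,0.04,0],[0,1.7,7,0,0.04,0],[0,1.7,7,0,0.04,0],[0,1.7,7,0,0.04,0],[0,3.5,14.5,0,0.085,0],[0,3.5,14.5,0,0.085,0],[0,3.5,14.5,0,0.085,0],[0,3.5,14.5,0,0.085,0],[0,3.5,14.5,0,0.085,0],[0,3.5,10,0,0.085,0]])

```text
t: 16.52
eef_pos: [464.4, 319.8, 132.0]
tcp_rot: [-0.091, 0.691, -0.655, 0.291]
force: [0.5, 0.1, 0.5]
opening: 50.1
```

servo_tool(plan=[[0,0,0,0,0,0],[0,0,0,0,0,0]])

```text
t: 16.68
eef_pos: [464.0, 320.4, 131.6]
tcp_rot: [-0.092, 0.692, -0.655, 0.289]
force: [0.7, -0.3, 0.1]
opening: 50.0
```

```bash
cat > s12.py <<'E'
from pl import *
p=shot("wrist","m_wrist")
o=ctrl.get_obs();e=o["eef_pos"];Rc=Q(o["tcp_rot"]);n=RK[1][:,2]
for t in("lid_handle","lid_back","lid_front"):
    for x in ctrl.place_of(p,t)[:2]:
        oo,d=ray(p,x["centre"]);h=RK[0]+n*(28 if t=="lid_handle" else 0)
        X=oo+d*(((h-oo)@n)/(d@n));print(t,np.array(x["centre"]),round(x["confidence"],2),X)
T,Rt=tcp(*RK,np.radians(20));print(o["t"],e);go(T,Rt,5)
# overlay of the model lid
im=cv2.resize(p["image"][:,:,::-1],(800,600),interpolation=cv2.INTER_CUBIC)
def poly(pts,c): cv2.polylines(im,[np.array([(pix(p,RK[0]+RK[1]@np.array(x,float))+.5)*1.5625 for x in pts]).astype(int)],True,c,1)
poly([(80,-88,4),(80,88,4),(-80,88,4),(-80,-88,4)],(0,0,255));poly([(2,-42,41),(2,42,41),(-12,42,41),(-12,-42,41)],(0,255,255))
cv2.imwrite("pics/m.png",im)
E
python3 s12.py
```

```text
lid_handle [256.  204.2] 0.63 [495.39 302.06  82.27]
lid_back [348.8 204.2] 0.58 [442.01 295.07  18.86]
lid_front [152.9 205.2] 0.67 [584.38 316.85 102.01]
lid_front [349.9 202.1] 0.61 [441.42 293.2   18.36]
16.7333 [464.01 319.51 132.52]
 tot [-0.9  1.3 77.9] [-0.01  0.02 -0.01] | row x 5 [-0.3, 0.23, 15.58] [-0.001, 0.0034, -0.0024] |w| 0.004 |t| 15.6
   max joint speed [0.43 0.29 0.15 0.78 0.31 0.46] end [ 0.89  0.45 -0.83  1.35 -0.62 -2.1 ]
```

View pics/m.png

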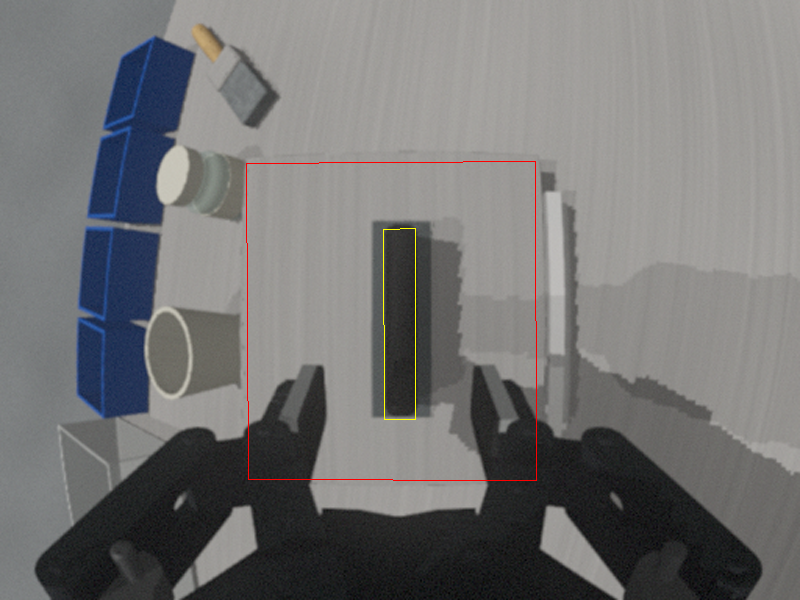

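The projected outline sits on the lid and the bar, with the lid about 2.5 mm further toward -y than the model. I'll go down and grip.

servo_tool(plan=[[1,1,20,0,0.005,0],[0.5,0,25,0,0.005,0],[0,0,20,0,0.005,-0.005],[0,0,9,0,0.005,-0.005],[0,0,3.5,0,0,0],[0,0,0,0,0,0]])

```text
t: 17.38
eef_pos: [503.9, 296.4, 70.2]
tcp_rot: [-0.084, 0.69, -0.655, 0.296]
force: [-0.6, -0.2, 0.1]
opening: 50.0
```

servo_tool(plan=[[0,0,0,0,0,0],[0,0,0,0,0,0],[0,0,0,0,0,0],[0,0,0,0,0,0],[0,0,0,0,0,0],[0,0,0,0,0,0],[0,0,0,0,0,0],[0,0,0,0,0,0]], jaw=8, newtons=70)

```text
t: 18.05
eef_pos: [503.1, 298.3, 70.9]
tcp_rot: [-0.085, 0.691, -0.654, 0.296]
force: [-5.2, -0.2, 6.3]
opening: 13.4
```

```bash
cat > s13.py <<'E'
from pl import *
o=ctrl.get_obs();print(o["t"],o["eef_pos"],o["opening"],o["force"])
# lid in tool frame, assuming lid at refined rack pose
L=RK[1];O=np.array([495.4,301.8,82.5])-L@[-5,0,28];Rc=Q(o["tcp_rot"])
print("handle in tool",Rc.T@(np.array([495.4,301.8,82.5])-o["eef_pos"]),"rot err",R.from_matrix(tcp(*RK,np.radians(20))[1].T@Rc).as_rotvec())
E
python3 s13.py
```

```text
18.05 [503.15 298.28  70.9 ] 13.424004568661905 [-5.17 -0.15  6.31]
handle in tool [  0.33   0.31 -14.38] rot err [0.01 0.   0.  ]
```

```bash
python3 - <<'E'
from pl import *
o=ctrl.get_obs();go(o["eef_pos"]+[0,0,150],Q(o["tcp_rot"]),8)
E
```

```text
tot [  44.7  -75.7 -121.6] [0. 0. 0.] | row x 8 [5.58, -9.46, -15.2] [0.0, 0.0, 0.0] |w| 0.0 |t| 18.8
   max joint speed [0.3  0.34 0.37 1.01 0.44 0.89] end [ 1.03  0.25 -0.63  0.87 -0.87 -1.61]
```

servo_tool(plan=[[2.8,-4.7,-7.6,0,0,0],[5.6,-9.5,-15.2,0,0,0],[5.6,-9.5,-15.2,0,0,0],[5.6,-9.5,-15.2,0,0,0],[5.6,-9.5,-15.2,0,0,0],[5.6,-9.5,-15.2,0,0,0],[5.6,-9.5,-15.2,0,0,0],[5.6,-9.5,-15.2,0,0,0],[0,0,0,0,0,0]])

```text
t: 18.8
eef_pos: [504.3, 299.7, 214.0]
tcp_rot: [-0.087, 0.69, -0.655, 0.295]
force: [-0.5, 0.8, -1.4]
opening: 13.0
```

```bash
cat > s14.py <<'E'
from pl import *
o=ctrl.get_obs();print(o["t"],o["eef_pos"],o["opening"],o["force"])
T,Rt=tcp(*lidpose(0,-50,125,.35),np.radians(20),14.4);go(T,Rt,20,"pre")
go(T,Rt,15,"pre")
E
python3 s14.py
```

```text
18.8 [504.26 299.69 214.02] 13.017234623452463 [-0.52  0.75 -1.44]
pre tot [316.9  31.8 156.1] [-0.19  0.03 -0.01] | row x 20 [15.73, 0.92, 8.15] [-0.0095, 0.0015, -0.0004] |w| 0.01 |t| 17.7
   max joint speed [0.49 0.14 0.25 0.09 0.22 0.39] end [ 0.29  0.18 -0.84  1.01 -0.49 -1.16]
pre tot [316.9  31.8 156.1] [-0.19  0.03 -0.01] | row x 15 [20.98, 1.25, 10.86] [-0.0127, 0.002, -0.0005] |w| 0.013 |t| 23.7
   max joint speed [0.65 0.19 0.33 0.11 0.3  0.52] end [ 0.29  0.18 -0.84  1.01 -0.49 -1.16]
```

servo_tool(plan=[[12,0.6,5,-0.006,0.001,0],[21,1.2,10,-0.013,0.002,0],[21,1.2,10,-0.013,0.002,0],[21,1.2,10,-0.013,0.002,0],[21,1.2,10,-0.013,0.002,0],[21,1.2,10,-0.013,0.002,0],[21,1.2,10,-0.013,0.002,0],[21,1.2,11,-0.013,0.002,0],[21,1.2,11,-0.013,0.002,0],[21,1.2,11,-0.013,0.002,0]])

```text
t: 19.63
eef_pos: [531.1, 74.6, 183.1]
tcp_rot: [-0.033, 0.692, -0.672, 0.261]
force: [1.0, 0.7, -2.2]
opening: 13.2
```

servo_tool(plan=[[21,1.2,11,-0.013,0.002,0],[21,1.2,11,-0.013,0.002,0],[21,1.2,11,-0.013,0.002,0],[21,1.2,11,-0.013,0.002,0],[21,1.2,11,-0.013,0.002,0],[10,0.6,6,-0.006,0,0],[0,0,0,0,0,0],[0,0,0,0,0,0]])

```text
t: 20.3
eef_pos: [543.5, -52.6, 164.7]
tcp_rot: [-0.006, 0.691, -0.682, 0.24]
force: [-0.2, -0.2, -3.4]
opening: 12.9
```

```bash
cat > s15.py <<'E'
from pl import *
o=ctrl.get_obs();e=o["eef_pos"];Rc=Q(o["tcp_rot"]);print(o["t"],e,o["opening"],o["force"])
T,Rt=tcp(*lidpose(0,-50,125,.35),np.radians(20),14.4);go(T,Rt,3,"err to pre")
L=Rc@E("y",-np.radians(20)).as_matrix();L=np.column_stack([-L[:,1],-L[:,0],-L[:,2]])   # lid axes
O=e+Rc@np.array([0,0,-14.4])-L@[-5,0,28]
p=shot("wrist","n_wrist")
d={n:shot(n,"n_"+n) for n in("scene","side")};d["wrist"]=p
for t,X in(("lid_handle",(-5,0,28)),("lid_back",(-80,0,0)),("lid_front",(80,0,0)),("lid",(0,0,0))):
    W=O+L@np.array(X)
    for n in d:
        r=ctrl.place_of(d[n],t)
        if r: print(t,W.round(1),n,"pred",pix(d[n],W),"det",np.array(r[0]["centre"]),round(r[0]["confidence"],2))
ims=[]
for n,(c0,r0,w,h) in dict(wrist=(0,0,512,384),side=(190,140,128,96)).items():
    k=400/w;im=cv2.resize(d[n]["image"][r0:r0+h,c0:c0+w,::-1],(400,300),interpolation=cv2.INTER_CUBIC)
    for pts,c in(([(80,-88,4),(80,88,4),(-80,88,4),(-80,-88,4)],(0,0,255)),([(2,-42,41),(2,42,41),(-12,42,41),(-12,-42,41)],(0,255,255))):
        cv2.polylines(im,[np.array([(pix(d[n],O+L@np.array(x,float))+.5-[c0,r0])*k for x in pts]).astype(int)],True,c,1)
    ims.append(im)
cv2.imwrite("pics/n.png",np.hstack(ims))
E
python3 s15.py
```

```text
20.3 [543.53 -52.56 164.66] 12.918192451313384 [-0.24 -0.24 -3.44]
err to pre tot [-4.  -5.   0.8] [ 0.01 -0.01 -0.01] | row x 3 [-1.33, -1.65, 0.28] [0.0035, -0.0019, -0.0018] |w| 0.004 |t| 2.1
   max joint speed [0.02 0.02 0.   0.09 0.05 0.05] end [ 0.29  0.18 -0.84  1.01 -0.49 -1.16]
lid_handle [538.6 -48.  177.4] scene pred [250.3  174.68] det [329.7 185.7] 0.73
lid_handle [538.6 -48.  177.4] side pred [261.26 167.46] det [258.7 167.8] 0.59
lid_handle [538.6 -48.  177.4] wrist pred [256.32 261.49] det [256.5 263.7] 0.79
lid_back [477.6 -52.6 125.9] scene pred [235.66 182.08] det [234.  179.3] 0.68
lid_back [477.6 -52.6 125.9] side pred [278.43 184.62] det [279.9 183.6] 0.74
lid_back [477.6 -52.6 125.9] wrist pred [376.76 249.06] det [379.2 252.1] 0.58
lid_front [627.9 -41.3 179.5] scene pred [273.98 187.91] det [274.  185.1] 0.56
lid_front [627.9 -41.3 179.5] side pred [235.75 158.56] det [232.1 156.2] 0.67
lid_front [627.9 -41.3 179.5] wrist pred [120.71 248.34] det [117.6 251. ] 0.74
lid [552.7 -47.  152.7] scene pred [253.79 184.83] det [252.6 180.4] 0.76
lid [552.7 -47.  152.7] side pred [257.09 171.59] det [259.4 167.5] 0.8
```

View pics/n.png

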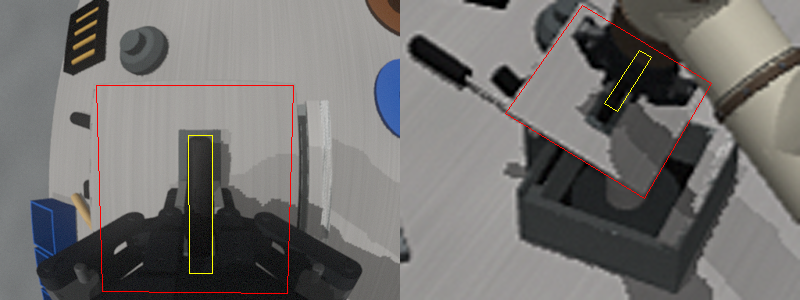

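The lid hangs in the grip where the model predicts it, within 2–3 px in all views. I'll lower it behind the lip.

```bash
cat > s16.py <<'E'
from pl import *
import sys
xb,zb,t,n=float(sys.argv[1]),float(sys.argv[2]),float(sys.argv[3]),int(sys.argv[4])
o=ctrl.get_obs();e=o["eef_pos"];Rc=Q(o["tcp_rot"])
L=Rc@E("y",-np.radians(20)).as_matrix();L=np.column_stack([-L[:,1],-L[:,0],-L[:,2]])
O=e+Rc@np.array([0,0,-14.4])-L@[-5,0,28];Z=E("z",CW).as_matrix()
for n_,x in(("back",-80),("front",80)): print(n_,Z.T@(O+L@[x,0,0]-[CX,CY,0]))
print("tilt",np.arcsin(L[2,0]),"yaw err",np.arctan2(L[1,0],L[0,0])-CW,"roll",L[2,1],"F",o["force"],"t",o["t"],"open",o["opening"])
T,Rt=tcp(*lidpose(0,xb,zb,t),np.radians(20),14.4);go(T,Rt,n)
E
python3 s16.py -65 72 .35 6
```

```text
back [-53.98  -1.83 127.42]
front [ 96.57  -2.93 181.59]
tilt 0.34541217963958265 yaw err -0.007310216110731377 roll -0.00207541062045162 F [-0.79 -0.38 -2.98] t 21.05 open 13.151916077770515
 tot [-18.6  29.2  44.4] [ 0.01 -0.01 -0.01] | row x 6 [-3.1, 4.88, 7.39] [0.0011, -0.0008, -0.0008] |w| 0.002 |t| 9.4
   max joint speed [0.45 0.13 0.29 1.24 0.31 0.88] end [ 0.14  0.23 -0.97  1.47 -0.37 -1.52]
```

servo_tool(plan=[[-3.1,4.9,7.4,0.001,-0.001,-0.001],[-3.1,4.9,7.4,0.001,-0.001,-0.001],[-3.1,4.9,7.4,0.001,-0.001,-0.001],[-3.1,4.9,7.4,0.001,-0.001,-0.001],[-3.1,4.9,7.4,0.001,-0.001,-0.001],[-3.1,4.9,7.4,0.001,-0.001,-0.001],[0,0,0,0,0,0],[0,0,0,0,0,0]])

```text
t: 21.72
eef_pos: [533.3, -50.9, 110.9]
tcp_rot: [-0.01, 0.694, -0.679, 0.241]
force: [0.5, -1.2, -2.2]
opening: 13.6
```

```bash
python3 s16.py -65 65 .33 4
```

```text
back [-65.57  -0.85  71.78]
front [ 84.85  -0.91 126.32]
tilt 0.34786087281536426 yaw err -0.000398553037843169 roll 0.0005923232140096834 F [ 0.45 -1.24 -2.21] t 21.7167 open 13.594522987726089
 tot [-3.5  1.5  7.1] [-0.02  0.   -0.01] | row x 4 [-0.88, 0.37, 1.78] [-0.0042, 0.0001, -0.0016] |w| 0.004 |t| 2.0
   max joint speed [0.03 0.06 0.02 0.09 0.01 0.06] end [ 0.15  0.25 -0.96  1.44 -0.37 -1.5 ]
```

servo_tool(plan=[[-0.9,0.4,1.8,-0.004,0,-0.001],[-0.9,0.4,1.8,-0.004,0,-0.001],[-0.9,0.4,1.8,-0.004,0,-0.001],[0,0,0,0,0,0],[0,0,0,0,0,0]])

```text
t: 22.13
eef_pos: [534.7, -48.9, 105.2]
tcp_rot: [-0.006, 0.695, -0.679, 0.237]
force: [-1.2, -0.3, -2.9]
opening: 12.9
```

servo_tool(plan=[[-0.9,0.4,1.8,-0.004,0,-0.001],[0,0,0,0,0,0],[0,0,0,0,0,0]])

```text
t: 22.38
eef_pos: [534.7, -48.9, 103.0]
tcp_rot: [-0.004, 0.695, -0.679, 0.236]
force: [0.1, 0.5, -2.6]
opening: 12.7
```

```bash
python3 s16.py -65 63 .33 4
```

```text
back [-64.64   1.05  64.9 ]
front [ 86.6    0.92 117.11]
tilt 0.33234294561402467 yaw err -0.0008859396652421275 roll 0.001491396915818222 F [ 0.09  0.53 -2.61] t 22.3833 open 12.728886152279749
 tot [0.3 0.9 2.1] [-0.  0. -0.] | row x 4 [0.07, 0.23, 0.52] [-0.0005, 0.0003, -0.0004] |w| 0.001 |t| 0.6
   max joint speed [0.02 0.01 0.01 0.04 0.   0.02] end [ 0.14  0.26 -0.96  1.46 -0.37 -1.51]
```

Not in contact yet. I'll lower it in small steps.

servo_tool(plan=[[0,0.4,1,0,0,0],[0,0.4,0.8,0,0,0],[0,0,0,0,0,0],[0,0,0,0,0,0]])

```text
t: 22.72
eef_pos: [534.4, -49.8, 101.1]
tcp_rot: [-0.004, 0.695, -0.679, 0.236]
force: [-0.7, -0.8, -3.1]
opening: 13.1
```

servo_tool(plan=[[0,0.4,1,0,0,0],[0,0,0,0,0,0],[0,0,0,0,0,0]])

```text
t: 22.97
eef_pos: [534.4, -50.1, 100.1]
tcp_rot: [-0.004, 0.695, -0.679, 0.236]
force: [-0.0, 0.6, -3.4]
opening: 13.2
```

```bash
python3 s16.py -65 60 .33 4
```

```text
back [-65.05  -0.08  62.01]
front [ 86.2   -0.27 114.21]
tilt 0.33231194500739153 yaw err -0.0012610733317501566 roll 0.0014799328882816275 F [-0.    0.57 -3.4 ] t 22.9667 open 13.173432626713883
 tot [-0.9  0.6  1.9] [-0.  0. -0.] | row x 4 [-0.22, 0.14, 0.47] [-0.0004, 0.0003, -0.0005] |w| 0.001 |t| 0.5
   max joint speed [0.01 0.01 0.   0.03 0.   0.02] end [ 0.13  0.26 -0.97  1.5  -0.36 -1.53]
```

servo_tool(plan=[[0,0.5,0.9,0,0,0],[0,0,0,0,0,0],[0,0,0,0,0,0]])

```text
t: 23.22
eef_pos: [534.2, -50.4, 99.2]
tcp_rot: [-0.004, 0.695, -0.679, 0.236]
force: [-0.2, -0.4, -2.9]
opening: 12.9
```

servo_tool(plan=[[0,0.5,0.9,0,0,0],[0,0,0,0,0,0],[0,0,0,0,0,0]])

```text
t: 23.47
eef_pos: [534.0, -50.7, 98.2]
tcp_rot: [-0.004, 0.695, -0.679, 0.236]
force: [0.3, -0.1, -2.4]
opening: 13.2
```

servo_tool(plan=[[0,0.5,0.9,0,0,0],[0,0,0,0,0,0],[0,0,0,0,0,0]])

```text
t: 23.72
eef_pos: [533.9, -51.0, 97.3]
tcp_rot: [-0.004, 0.695, -0.679, 0.236]
force: [0.7, 0.3, -3.0]
opening: 13.0
```

```bash
cat > s17.py <<'E'
from pl import *
o=ctrl.get_obs();e=o["eef_pos"];Rc=Q(o["tcp_rot"]);print(o["t"],e,o["force"],o["ft_torque"])
L=Rc@E("y",-np.radians(20)).as_matrix();L=np.column_stack([-L[:,1],-L[:,0],-L[:,2]])
O=e+Rc@np.array([0,0,-14.4])-L@[-5,0,28];Z=E("z",CW).as_matrix()
d={n:shot(n,"o_"+n) for n in("scene","side","wrist")}
for t,W in(("lid_handle",O+L@[-5,0,28]),("lid_back",O+L@[-80,0,0]),("lid_front",O+L@[80,0,0]),("lip_edge",Z@[-73,0,74]+[CX,CY,0]),("clamp_hinge",Z@[97,0,95]+[CX,CY,0]),("seal_top",Z@[72,0,65]+[CX,CY,0])):
    rs=[]
    for n in d:
        for r in ctrl.place_of(d[n],t)[:3]:
            if np.linalg.norm(r["centre"]-pix(d[n],W))<20: 
                print(t,n,"det-pred",np.array(r["centre"])-pix(d[n],W),round(r["confidence"],2));rs.append(ray(d[n],r["centre"]));break
    if len(rs)>1: X,er=tri(rs);print("   case",Z.T@(X-[CX,CY,0]),"model",Z.T@(W-[CX,CY,0]),np.array(er))
E
python3 s17.py
```

```text
23.7167 [533.86 -51.04  97.27] [ 0.72  0.32 -3.05] [0.86 0.9  0.  ]
lid_handle scene det-pred [ 2.66 -2.72] 0.9
lid_handle side det-pred [-2.83 -2.52] 0.73
lid_handle wrist det-pred [-0.44  3.79] 0.81
   case [  0.38   1.57 118.77] model [ -3.85  -1.1  110.07] [2.54 5.19 6.92]
lid_back scene det-pred [-1.2  -0.42] 0.9
lid_back wrist det-pred [5.41 4.51] 0.94
   case [-70.36   0.71  57.65] model [-65.61  -0.98  59.13] [1.75 1.75]
lid_front scene det-pred [-1.93 -1.26] 0.58
lid_front side det-pred [-3.11  1.89] 0.97
lid_front wrist det-pred [-4.71  1.02] 0.59
   case [ 87.28   1.55 111.41] model [ 85.63  -1.16 111.33] [8.59 9.11 2.68]
lip_edge scene det-pred [ 1.19 -0.82] 0.93
lip_edge side det-pred [0.27 1.02] 0.81
lip_edge wrist det-pred [-0.05  2.04] 0.69
   case [-73.88   3.05  73.75] model [-73.   0.  74.] [1.94 1.45 1.95]
clamp_hinge scene det-pred [-3.41  2.69] 0.56
clamp_hinge side det-pred [1.72 3.18] 0.67
clamp_hinge wrist det-pred [ 4.91 -4.94] 0.85
   case [92.71 -2.77 85.9 ] model [97. -0. 95.] [3.65 4.93 5.73]
seal_top scene det-pred [1.52 1.46] 0.7
seal_top side det-pred [1.23 1.21] 0.57
   case [70.75  1.81 59.74] model [72.  0. 65.] [3.88 3.88]
```

servo_tool(plan=[[0,0.5,0.9,0,0,0],[0,0,0,0,0,0],[0,0,0,0,0,0]])

```text
t: 25.02
eef_pos: [534.0, -51.2, 96.6]
tcp_rot: [-0.005, 0.695, -0.679, 0.236]
force: [-0.7, 1.0, -0.6]
opening: 13.4
```

servo_tool(plan=[[0,0.5,0.9,0,0,0],[0,0,0,0,0,0],[0,0,0,0,0,0]])

```text
t: 25.27
eef_pos: [534.2, -51.3, 96.1]
tcp_rot: [-0.005, 0.695, -0.679, 0.236]
force: [-1.8, 3.2, 3.3]
opening: 13.2
```

servo_tool(plan=[[0,0.5,0.9,0,0,0],[0,0,0,0,0,0],[0,0,0,0,0,0]])

```text
t: 25.52
eef_pos: [534.4, -51.3, 95.9]
tcp_rot: [-0.006, 0.696, -0.678, 0.237]
force: [-3.6, 5.4, 9.1]
opening: 13.1
```

```bash
sed -i 's/L@\[-5,0,28\];Z=/L@[-5,-2,21.5];Z=/' s16.py s17.py && sed -i 's/return o+L@\[-5,0,28\]/return o+L@[-5,-2,21.5]/' pl.py && grep -n "21.5" s16.py s17.py pl.py | head; python3 s16.py -65.5 67 .33 3
```

```text
s16.py:6:O=e+Rc@np.array([0,0,-14.4])-L@[-5,-2,21.5];Z=E("z",CW).as_matrix()
s17.py:4:O=e+Rc@np.array([0,0,-14.4])-L@[-5,-2,21.5];Z=E("z",CW).as_matrix()
pl.py:10:    return o+L@[-5,-2,21.5]+off*Rt[:,2],Rt
back [-67.15   0.57  63.65]
front [ 83.93   0.66 116.32]
tilt 0.3354730252966713 yaw err 0.0005669069513605102 roll 0.0013239768821801713 F [-3.6   5.39  9.06] t 25.5167 open 13.13964718907411
 tot [ 1.3 -2.7 -1.9] [-0.01  0.   -0.  ] | row x 3 [0.44, -0.9, -0.63] [-0.0018, 0.0005, -0.0005] |w| 0.002 |t| 1.2
   max joint speed [0.1  0.   0.05 0.29 0.04 0.21] end [ 0.13  0.26 -0.96  1.49 -0.36 -1.52]
```

servo_tool(plan=[[0.5,-1.5,-2,0,0,0],[0.5,-1.5,-2,0,0,0],[0,0,0,0,0,0],[0,0,0,0,0,0]])

```text
t: 25.85
eef_pos: [534.4, -51.4, 98.7]
tcp_rot: [-0.004, 0.695, -0.679, 0.235]
force: [-0.2, -0.8, -2.9]
opening: 13.4
```

```bash
python3 s16.py -76 66.8 .31 5
```

```text
back [-67.27   0.62  66.78]
front [ 84.03   0.4  118.83]
tilt 0.33135105739630966 yaw err -0.0014363259620356061 roll 0.0016581083644883307 F [-0.21 -0.75 -2.92] t 25.85 open 13.365362842253353
 tot [ 0.9  8.1 -1. ] [-0.02  0.   -0.01] | row x 5 [0.18, 1.62, -0.19] [-0.0039, 0.0003, -0.0017] |w| 0.004 |t| 1.6
   max joint speed [0.07 0.01 0.01 0.21 0.03 0.15] end [ 0.15  0.26 -0.97  1.42 -0.37 -1.48]
```

servo_tool(plan=[[0.2,1.6,-0.2,-0.004,0,-0.001],[0.2,1.6,-0.2,-0.004,0,-0.001],[0.2,1.6,-0.2,-0.004,0,-0.001],[0.2,1.6,-0.2,-0.004,0,-0.001],[0.2,1.6,-0.2,-0.004,0,-0.001],[0,0,0,0,0,0],[0,0,0,0,0,0]])

```text
t: 26.43
eef_pos: [527.0, -52.4, 98.0]
tcp_rot: [0.003, 0.697, -0.679, 0.229]
force: [0.0, -0.1, -2.6]
opening: 13.1
```

```bash
python3 s16.py -80 66.8 .26 4
```

```text
back [-75.33   0.36  67.4 ]
front [ 76.94  -0.08 116.52]
tilt 0.31203013208868224 yaw err -0.0029201217275834634 roll 0.0022473299768477613 F [ 0.03 -0.06 -2.57] t 26.4333 open 13.148640537233463
 tot [-0.9  4.3  2.9] [-0.05  0.   -0.02] | row x 4 [-0.23, 1.06, 0.75] [-0.012, 0.0004, -0.0051] |w| 0.013 |t| 1.3
   max joint speed [0.25 0.06 0.12 0.71 0.13 0.52] end [ 0.23  0.27 -0.93  1.19 -0.41 -1.31]
```

servo_tool(plan=[[-0.2,1.2,0.9,-0.012,0,-0.005],[-0.2,1.2,0.9,-0.012,0,-0.005],[-0.2,1.2,0.9,-0.012,0,-0.005],[-0.2,1.2,0.9,-0.012,0,-0.005],[0,0,0,0,0,0],[0,0,0,0,0,0]])

```text
t: 26.93
eef_pos: [523.7, -53.0, 93.1]
tcp_rot: [0.022, 0.704, -0.678, 0.213]
force: [-0.1, -0.1, -2.5]
opening: 13.2
```

```bash
python3 s16.py -85 66.3 .2 5
```

```text
back [-80.1   -0.14  66.13]
front [ 74.5   -0.15 107.35]
tilt 0.26054379552502016 yaw err -7.915709893736855e-05 roll 0.0015422734272547848 F [-0.09 -0.06 -2.47] t 26.9333 open 13.232620062185177
 tot [-1.2  4.3  2.9] [-0.06  0.   -0.02] | row x 5 [-0.25, 0.85, 0.59] [-0.0114, 0.0003, -0.0041] |w| 0.012 |t| 1.1
   max joint speed [0.19 0.06 0.14 0.61 0.15 0.46] end [ 0.29  0.3  -0.88  0.97 -0.47 -1.14]
```

servo_tool(plan=[[-0.2,0.9,0.7,-0.011,0,-0.004],[-0.2,0.9,0.7,-0.011,0,-0.004],[-0.2,0.9,0.7,-0.011,0,-0.004],[-0.2,0.9,0.7,-0.011,0,-0.004],[-0.2,0.8,0.6,-0.011,0,-0.004],[0,0,0,0,0,0],[0,0,0,0,0,0]])

```text
t: 27.52
eef_pos: [520.2, -53.8, 88.7]
tcp_rot: [0.043, 0.709, -0.676, 0.194]
force: [0.1, -0.1, -2.5]
opening: 13.3
```

```bash
python3 s16.py -85 66 .1 6
```

```text
back [-85.15  -0.67  65.84]
front [71.59 -0.74 97.96]
tilt 0.20212475506736172 yaw err -0.0004501795542130177 roll 0.001390822527792044 F [ 0.13 -0.08 -2.5 ] t 27.5167 open 13.329132388763993
 tot [-3.2 -0.6  6.9] [-0.1   0.   -0.04] | row x 6 [-0.54, -0.15, 1.14] [-0.016, 0.0002, -0.0059] |w| 0.017 |t| 1.3
   max joint speed [0.17 0.11 0.24 0.68 0.23 0.57] end [ 0.35  0.35 -0.76  0.71 -0.58 -0.9 ]
```

servo_tool(plan=[[-0.5,-0.1,1.1,-0.016,0,-0.006],[-0.5,-0.1,1.1,-0.016,0,-0.006],[-0.5,-0.1,1.1,-0.016,0,-0.006],[-0.5,-0.1,1.1,-0.016,0,-0.006],[-0.5,-0.1,1.1,-0.016,0,-0.006],[-0.5,-0.1,1.1,-0.016,0,-0.006],[0,0,0,0,0,0],[0,0,0,0,0,0]])

```text
t: 28.18
eef_pos: [521.9, -53.3, 81.6]
tcp_rot: [0.081, 0.718, -0.672, 0.161]
force: [-0.5, 0.1, -2.3]
opening: 13.3
```

```bash
python3 s16.py -85 65.5 .04 4
```

```text
back [-85.41  -0.35  66.22]
front [73.8  -0.29 82.14]
tilt 0.09966259484091929 yaw err 0.0003462292662170102 roll 0.0010755069331443142 F [-0.49  0.09 -2.33] t 28.1833 open 13.283827563932382
 tot [-2.1 -0.7  4.8] [-0.06  0.   -0.02] | row x 4 [-0.52, -0.2, 1.2] [-0.014, 0.0003, -0.005] |w| 0.015 |t| 1.3
   max joint speed [0.05 0.1  0.2  0.35 0.2  0.34] end [ 0.36  0.38 -0.7   0.6  -0.64 -0.8 ]
```

servo_tool(plan=[[-0.5,-0.1,1.2,-0.014,0,-0.005],[-0.5,-0.1,1.2,-0.014,0,-0.005],[-0.5,-0.1,1.2,-0.014,0,-0.005],[-0.5,-0.1,1.2,-0.014,0,-0.005],[0,0,0,0,0,0],[0,0,0,0,0,0]])

```text
t: 28.68
eef_pos: [522.5, -53.0, 76.4]
tcp_rot: [0.103, 0.723, -0.669, 0.141]
force: [-0.3, 0.2, -3.1]
opening: 13.4
```

```bash
python3 s16.py -84.5 64.5 .03 3
```

```text
back [-85.53  -0.07  65.48]
front [74.34 -0.05 71.86]
tilt 0.03987610438719346 yaw err 0.00010059261799702512 roll 0.001188832666803616 F [-0.27  0.24 -3.06] t 28.6833 open 13.370653361180436
 tot [-0.7 -1.1  1.6] [-0.01  0.   -0.  ] | row x 3 [-0.22, -0.36, 0.54] [-0.0031, 0.0004, -0.0011] |w| 0.003 |t| 0.7
   max joint speed [0.01 0.03 0.05 0.05 0.04 0.05] end [ 0.36  0.39 -0.69  0.59 -0.65 -0.78]
```

servo_tool(plan=[[-0.2,-0.3,0.6,-0.003,0,-0.001],[-0.2,-0.3,0.6,-0.003,0,-0.001],[-0.2,-0.3,0.6,-0.003,0,-0.001],[0,0,0,0,0,0],[0,0,0,0,0,0]])

```text
t: 29.1
eef_pos: [523.2, -53.1, 74.8]
tcp_rot: [0.107, 0.723, -0.668, 0.137]
force: [-2.4, 0.8, 2.2]
opening: 13.2
```

```bash
python3 s16.py -84.5 64 .03 3; python3 s17.py | grep -v det-pred
```

```text
back [-84.94  -0.25  64.65]
front [74.99 -0.3  69.39]
tilt 0.029617982111904854 yaw err -0.0003252813020846318 roll 0.0005959892659278271 F [-2.36  0.85  2.22] t 29.1 open 13.179399748956737
 tot [-0.5 -0.4  0.5] [ 0.  0. -0.] | row x 3 [-0.16, -0.14, 0.17] [0.0002, 0.0002, -0.0001] |w| 0.0 |t| 0.3
   max joint speed [0.   0.01 0.   0.01 0.01 0.01] end [ 0.36  0.39 -0.69  0.59 -0.65 -0.78]
29.1 [523.22 -53.13  74.83] [-2.36  0.85  2.22] [ 0.3   0.56 -0.2 ]
   case [-7.4  -0.67 97.41] model [-10.81  -0.29  94.86] [1.55 4.28 3.29]
   case [-84.32  -1.3   60.71] model [-84.94  -0.25  64.65] [1.62 1.62]
   case [78.45 -3.95 73.63] model [74.99 -0.3  69.39] [5.48 8.84 5.35]
   case [-68.38   3.71  78.12] model [-73.   0.  74.] [4.55 4.55]
   case [91.36 -3.75 90.63] model [97. -0. 95.] [2.39 2.39]
   case [70.27 -0.61 60.38] model [72.  0. 65.] [2.93 2.93]
```

servo_tool(plan=[[0,0,0,0,0,0],[0,0,0,0,0,0],[0,0,0,0,0,0],[0,0,0,0,0,0],[0,0,-5,0,0,0],[0,0,-15,0,0,0],[0,0,-30,0,0,0],[0,0,-35,0,0,0],[0,0,-35,0,0,0],[0,0,-20,0,0,0]], jaw=34)

```text
t: 30.98
eef_pos: [517.2, -3.6, 210.1]
tcp_rot: [0.103, 0.724, -0.668, 0.139]
force: [0.6, 0.7, 0.8]
opening: 34.1
```

servo_tool(plan=[[0,0,0,0,0,0],[0,0,0,0,0,0]])

```text
t: 31.15
eef_pos: [516.1, -4.6, 207.2]
tcp_rot: [0.104, 0.724, -0.668, 0.138]
force: [-0.3, -1.3, -0.4]
opening: 34.1
```

```bash
cat > s18.py <<'E'
from pl import *
o=ctrl.get_obs();print(o["t"],o["eef_pos"],o["joints"],o["force"])
Z=E("z",CW).as_matrix();W=lambda *c:Z@np.array(c,float)+[CX,CY,0]
d={n:shot(n,"q_"+n) for n in("scene","side","wrist")}
for t,c in(("lid_handle",(-10,0,94)),("lid_back",(-85,0,65)),("lid_front",(75,0,71)),("lip_edge",(-73,0,74)),("clamp_hinge",(97,0,95)),("clamp_grip",(130,0,141))):
    rs=[]
    for n in d:
        for r in ctrl.place_of(d[n],t)[:3]:
            if np.linalg.norm(r["centre"]-pix(d[n],W(*c)))<25: print(t,n,np.array(r["centre"])-pix(d[n],W(*c)),round(r["confidence"],2));rs.append(ray(d[n],r["centre"]));break
    if len(rs)>1: X,er=tri(rs);print("   case",Z.T@(X-[CX,CY,0]),np.array(er))
ims=[]
for n,(c0,r0,w,h) in dict(wrist=(80,60,360,270),side=(200,140,100,75)).items():
    k=400/w;im=cv2.resize(d[n]["image"][r0:r0+h,c0:c0+w,::-1],(400,300),interpolation=cv2.INTER_CUBIC)
    cv2.polylines(im,[np.array([(pix(d[n],W(*x))+.5-[c0,r0])*k for x in [(-73,-88,69),(75,-88,74),(75,88,74),(-73,88,69)]]).astype(int)],True,(0,0,255),1)
    ims.append(im)
cv2.imwrite("pics/q.png",np.hstack(ims))
E
python3 s18.py
```

```text
31.15 [516.08  -4.59 207.24] [ 0.48  0.22 -0.48  0.39 -1.02 -0.64] [-0.35 -1.29 -0.45]
lid_handle scene [-1.66  0.08] 0.7
lid_handle wrist [1.59 0.16] 0.97
   case [-12.66  -1.28  92.9 ] [1.85 1.85]
lid_back scene [0.99 1.8 ] 0.69
lid_back side [ 1.52 -0.62] 0.57
lid_back wrist [ 2.32 -2.28] 0.88
   case [-85.96  -2.34  62.41] [5.83 4.17 2.08]
lid_front scene [-1.12  2.16] 0.86
lid_front side [-3.44 -0.71] 0.74
lid_front wrist [-2.32 -1.92] 0.61
   case [81.46 -2.98 68.03] [5.25 7.11 2.88]
lip_edge scene [ 1.09 -2.22] 0.86
lip_edge side [-0.13  0.42] 0.72
lip_edge wrist [1.82 2.44] 0.71
   case [-74.06   4.18  78.35] [1.01 1.04 1.54]
clamp_hinge scene [-3.31 -2.01] 0.72
clamp_hinge side [ 1.22 -1.12] 0.59
clamp_hinge wrist [ 2.33 -1.68] 0.96
   case [ 91.78  -2.77 100.06] [3.13 1.71 1.65]
clamp_grip scene [4.71 4.94] 0.49
clamp_grip side [-1.57  2.5 ] 0.51
clamp_grip wrist [-1.79 -2.34] 0.95
   case [139.4    0.8  129.21] [5.14 3.74 3.87]
```

View pics/q.png

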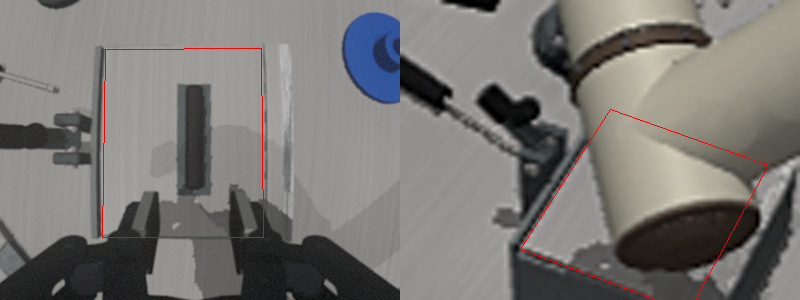

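The lid lies square between the fence and the lip, and its red outline matches. The clamp is still open, leaning back. Next I'll turn the closed fingers and go behind the clamp grip.

```bash
cat > cl.py <<'E'
from pl import *
Z=E("z",CW).as_matrix()
def base(s): # tool y along s*case y, pointing down
    y=s*Z[:,1];z=np.array([0,0,-1.]);return np.column_stack([np.cross(y,z),y,z])
def tc(th):
    d=np.array([-np.cos(th),np.sin(th)]);n=np.array([np.sin(th),np.cos(th)]);h=np.array([97,95.])
    if th>np.pi/2: c=h+72*d+9*n-[0,15]
    else: c=h+57*d+9*n
    return Z@np.array([c[0]+11*np.sin(min(th,np.pi/2)),0,c[1]])+[CX,CY,0]
E
python3 - <<'E'
from cl import *
o=ctrl.get_obs();print(o["joints"],o["eef_pos"])
for s in(1,-1):
    st=tc(2.35)+Z@[12,0,0];st2=st.copy();st2[2]=215
    print(s,st);go(st2,base(s),16)
    j=o["joints"]
    for X in [st2,st]+[tc(t) for t in(2.2,1.8,1.4,1,.6,.3,.03)]:
        k=ik(X,base(s),3,j0=j);print(X,k[0] if k else None)
        if k: j=k[0]
E
```

```text
[ 0.48  0.22 -0.48  0.39 -1.02 -0.64] [515.52  -5.6  206.15]
1 [709.17 -30.25 124.9 ]
 tot [  39.4 -191.1   11. ] [-0.3  -0.25  1.55] | row x 16 [-6.76, -11.72, -1.04] [-0.0185, -0.0156, 0.0968] |w| 0.1 |t| 13.6
   max joint speed [0.3  0.34 0.62 0.38 0.29 0.82] end [ 0.18  0.54  0.22 -0.   -1.25 -1.67]
[709.17 -30.25 215.  ] [ 0.18  0.54  0.22 -0.   -1.25 -1.67]
[709.17 -30.25 124.9 ] [ 0.18  0.61  0.11 -0.   -1.07 -1.67]
[689.89 -31.87 132.92] [ 0.19  0.57  0.06 -0.   -1.06 -1.67]
[665.45 -33.93 148.07] [ 0.19  0.52  0.01 -0.   -1.06 -1.68]
[639.44 -36.12 152.7 ] [ 0.2   0.47 -0.06 -0.   -1.04 -1.68]
[615.54 -38.13 147.83] [ 0.2   0.44 -0.13 -0.   -1.   -1.69]
[593.83 -39.96 134.61] [ 0.2   0.42 -0.2  -0.   -0.95 -1.69]
[581.09 -41.03 120.44] [ 0.21  0.41 -0.25 -0.   -0.91 -1.69]
[573.28 -41.69 105.71] [ 0.21  0.42 -0.28 -0.   -0.87 -1.7 ]
-1 [709.17 -30.25 124.9 ]
 tot [  39.4 -191.1   11. ] [ 0.25 -0.3  -1.56] | row x 16 [11.0, -7.88, 1.28] [0.0156, -0.0185, -0.0974] |w| 0.1 |t| 13.6
   max joint speed [0.39 0.36 0.68 0.4  0.5  1.75] end [ 0.18  0.54  0.22  0.   -1.25  1.47]
[709.17 -30.25 215.  ] [ 0.18  0.54  0.22  0.   -1.25  1.47]
[709.17 -30.25 124.9 ] [ 0.18  0.61  0.11  0.   -1.07  1.47]
[689.89 -31.87 132.92] [ 0.19  0.57  0.06  0.   -1.06  1.47]
[665.45 -33.93 148.07] [ 0.19  0.52  0.01  0.   -1.06  1.46]
[639.44 -36.12 152.7 ] [ 0.2   0.47 -0.06  0.   -1.04  1.46]
[615.54 -38.13 147.83] [ 0.2   0.44 -0.13  0.   -1.    1.45]
[593.83 -39.96 134.61] [ 0.21  0.42 -0.2   0.   -0.95  1.45]
[581.09 -41.03 120.44] [ 0.21  0.41 -0.25  0.   -0.91  1.45]
[573.28 -41.69 105.71] [ 0.21  0.42 -0.28  0.   -0.87  1.45]
```

servo_tool(plan=[[-6.8,-11.7,-2,-0.0185,-0.0156,0.0968],[-6.8,-11.7,-2,-0.0185,-0.0156,0.0968],[-6.8,-11.7,-1,-0.0185,-0.0156,0.0968],[-6.8,-11.7,-1,-0.0185,-0.0156,0.0968],[-6.8,-11.7,-1,-0.0185,-0.0156,0.0968],[-6.8,-11.7,-1,-0.0185,-0.0156,0.0968],[-6.8,-11.7,-1,-0.0185,-0.0156,0.0968],[-6.8,-11.7,-1,-0.0185,-0.0156,0.0968],[-6.8,-11.7,-1,-0.0185,-0.0156,0.0968],[-6.8,-11.7,-1,-0.0185,-0.0156,0.0968]], jaw=0, newtons=40)

```text
t: 33.03
eef_pos: [644.6, 17.2, 208.9]
tcp_rot: [-0.044, -0.324, 0.944, -0.056]
force: [-0.9, -0.0, -0.1]
opening: -0.0
```

servo_tool(plan=[[-6.8,-11.7,-1,-0.0185,-0.0156,0.0968],[-6.8,-11.7,-1,-0.0185,-0.0156,0.0968],[-6.8,-11.7,-1,-0.0185,-0.0156,0.0968],[-6.8,-11.7,-1,-0.0185,-0.0156,0.0968],[-6.8,-11.7,-1,-0.0185,-0.0156,0.0968],[-6.8,-11.7,-1,-0.0185,-0.0156,0.0968],[0,0,0,0,0,0],[0,0,0,0,0,0]])

```text
t: 33.7
eef_pos: [709.2, -29.9, 215.7]
tcp_rot: [-0.0, -0.042, 0.999, 0.0]
force: [-1.1, -0.6, 0.1]
opening: -0.1
```

```bash
cat > s19.py <<'E'
from cl import *
o=ctrl.get_obs();print(o["t"],"case",Z.T@(o["eef_pos"]-[CX,CY,0]),o["opening"],o["force"])
st=tc(2.35)+Z@[14,0,0];st2=st.copy();st2[2]=215
go(st2,base(1),3);go(st,base(1),5)
p=shot("wrist","r_wrist");q=shot("side","r_side");s=shot("scene","r_scene")
for t in("clamp_grip","clamp_hinge"):
    rs=[]
    for x in(p,q,s):
        r=ctrl.place_of(x,t)
        if r: print(t,x["shot"],np.array(r[0]["centre"]),round(r[0]["confidence"],2));rs.append(ray(x,r[0]["centre"]))
    X,e=tri(rs);print(Z.T@(X-[CX,CY,0]),np.array(e))
E
python3 s19.py
```

```text
33.7 case [177.02   0.34 215.68] -0.05303661745024846 [-1.11 -0.58  0.06]
 tot [-2.  -0.3  0.7] [ 0. -0. -0.] | row x 3 [-0.66, -0.11, 0.23] [0.0, -0.0002, -0.0002] |w| 0.0 |t| 0.7
   max joint speed [0.   0.02 0.03 0.   0.   0.01] end [ 0.18  0.55  0.23 -0.   -1.26 -1.67]
 tot [-2.  -0.4 90.8] [ 0. -0. -0.] | row x 5 [-0.4, -0.07, 18.16] [0.0, -0.0001, -0.0001] |w| 0.0 |t| 18.2
   max joint speed [0.   0.19 0.3  0.   0.44 0.  ] end [ 0.18  0.61  0.11 -0.   -1.07 -1.67]
clamp_grip 29 [252.7 149. ] 0.56
clamp_grip 30 [223.1 166.7] 0.74
clamp_grip 31 [287.9 213.3] 0.68
[141.61  -1.17 125.6 ] [1.67 0.54 1.78]
clamp_hinge 29 [257.   94.3] 0.8
clamp_hinge 30 [240.6 175.3] 0.96
clamp_hinge 31 [272.5 214.4] 0.61
[90.81 -4.59 99.14] [ 8.45 10.82  3.35]
```

servo_tool(plan=[[-6,0,15,0,0,0],[-2,0,25,0,0,0],[0,0,25,0,0,0],[0,0,20,0,0,0],[0,0,10,0,0,0],[0,0,0,0,0,0]])

```text
t: 34.65
eef_pos: [715.4, -28.5, 116.6]
tcp_rot: [-0.003, -0.042, 0.999, -0.0]
force: [0.5, -0.5, -0.7]
opening: -0.2
```

```bash
cat > s20.py <<'E'
from cl import *
import sys
o=ctrl.get_obs();c=Z.T@(o["eef_pos"]-[CX,CY,0]);print(o["t"],"case",c,Z.T@o["force"])
prev=c
for th in map(float,sys.argv[1:]):
    t=Z.T@(tc(th)-[CX,CY,0]);d=t-prev;print(th,"tgt",t,"row",[-d[0].round(1),d[1].round(1),-d[2].round(1)]);prev=t
E
python3 s20.py 2.4 2.2 2.0 1.8 1.6 1.4 1.2 1.0 .8 .6 .4 .2 .1 .03
```

```text
34.65 case [183.32   1.19 116.65] [ 0.5  -0.52 -0.71]
2.4 tgt [167.17  -0.   122.  ] row [np.float64(16.1), np.float64(-1.2), np.float64(-5.4)]
2.2 tgt [157.65   0.   132.92] row [np.float64(9.5), np.float64(0.0), np.float64(-10.9)]
2.0 tgt [146.15  -0.   141.72] row [np.float64(11.5), np.float64(-0.0), np.float64(-8.8)]
1.8 tgt [133.12  -0.   148.07] row [np.float64(13.0), np.float64(-0.0), np.float64(-6.3)]
1.6 tgt [119.1   -0.   151.71] row [np.float64(14.0), np.float64(0.0), np.float64(-3.6)]
1.4 tgt [107.02   0.   152.7 ] row [np.float64(12.1), np.float64(0.0), np.float64(-1.0)]
1.2 tgt [ 94.99   0.   151.39] row [np.float64(12.0), np.float64(-0.0), np.float64(1.3)]
1.0 tgt [ 83.03   0.   147.83] row [np.float64(12.0), np.float64(0.0), np.float64(3.6)]
0.8 tgt [ 71.63  -0.   142.16] row [np.float64(11.4), np.float64(-0.0), np.float64(5.7)]
0.6 tgt [ 61.25  -0.   134.61] row [np.float64(10.4), np.float64(-0.0), np.float64(7.5)]
0.4 tgt [ 52.29   0.   125.49] row [np.float64(9.0), np.float64(0.0), np.float64(9.1)]
0.2 tgt [ 45.11  -0.   115.14] row [np.float64(7.2), np.float64(-0.0), np.float64(10.3)]
0.1 tgt [ 42.28   0.   109.65] row [np.float64(2.8), np.float64(0.0), np.float64(5.5)]
0.03 tgt [ 40.63   0.   105.71] row [np.float64(1.7), np.float64(-0.0), np.float64(3.9)]
```

servo_tool(plan=[[8,-0.6,-2.7,0,0,0],[8,-0.6,-2.7,0,0,0],[4.8,0,-5.5,0,0,0],[4.8,0,-5.5,0,0,0],[5.8,0,-4.4,0,0,0],[5.8,0,-4.4,0,0,0],[6.5,0,-3.2,0,0,0],[6.5,0,-3.2,0,0,0],[7,0,-1.8,0,0,0],[7,0,-1.8,0,0,0]])

```text
t: 35.48
eef_pos: [659.2, -34.4, 162.8]
tcp_rot: [0.009, -0.043, 0.999, -0.0]
force: [7.7, 2.4, 8.1]
opening: -0.4
```

```bash
python3 s20.py 1.4; python3 - <<'E'
from cl import *
d={n:shot(n,"t_"+n) for n in("scene","side","wrist")};rs=[]
for n in d:
    r=ctrl.place_of(d[n],"clamp_grip")
    if r: print(n,np.array(r[0]["centre"]),round(r[0]["confidence"],2));rs.append(ray(d[n],r[0]["centre"]))
if len(rs)>1: X,e=tri(rs);print(Z.T@(X-[CX,CY,0]),np.array(e))
E
```

```text
35.4833 case [126.83   0.05 162.83] [7.91 1.74 8.05]
1.4 tgt [107.02   0.   152.7 ] row [np.float64(19.8), np.float64(-0.0), np.float64(10.1)]
scene [284.3 201.3] 0.55
side [232.5 165.6] 0.69
wrist [254.  217.3] 0.95
[114.44   1.9  146.64] [9.05 8.8  3.35]
```

servo_tool(plan=[[0,0,0,0,0,0],[0,0,0,0,0,0]])

```text
t: 35.95
eef_pos: [657.8, -34.6, 163.3]
tcp_rot: [0.008, -0.043, 0.999, -0.0]
force: [4.7, 1.1, 13.1]
opening: -0.0
```

servo_tool(plan=[[-5,0,-18,0,0,0],[-20,0,0,0,0,0],[-12,0,5,0,0,0],[0,0,15,0,0,0],[0,0,12,0,0,0],[0,0,0,0,0,0],[0,0,0,0,0,0]])

```text
t: 36.53
eef_pos: [688.8, -32.2, 141.7]
tcp_rot: [-0.001, -0.042, 0.999, -0.0]
force: [-0.4, 0.5, 0.3]
opening: 0.2
```

```bash
python3 s20.py 1.4
```

```text
36.5333 case [156.53  -0.2  141.69] [-0.37  0.58  0.29]
1.4 tgt [107.02   0.   152.7 ] row [np.float64(49.5), np.float64(0.2), np.float64(-11.0)]
```

servo_tool(plan=[[7,0,4,0,0,0],[7,0,0,0,0,0],[6,0,0,0,0,0],[5,0,0,0,0,0],[5,0,0,0,0,0],[5,0,0,0,0,0],[5,0,0,0,0,0],[5,0,0,0,0,0],[0,0,0,0,0,0],[0,0,0,0,0,0]])

```text
t: 37.37
eef_pos: [647.9, -35.3, 141.2]
tcp_rot: [0.004, -0.042, 0.999, 0.0]
force: [5.6, 1.0, 4.2]
opening: 0.1
```

```bash
python3 s20.py 1.2
```

```text
37.3667 case [115.55   0.09 141.22] [5.65 0.53 4.18]
1.2 tgt [ 94.99   0.   151.39] row [np.float64(20.6), np.float64(-0.1), np.float64(-10.2)]
```

servo_tool(plan=[[5.5,0,-2.8,0,0,0],[5.5,0,-2.8,0,0,0],[5.5,0,-2.8,0,0,0],[6,0,0,0,0,0],[6,0,0,0,0,0],[5.7,0,2.5,0,0,0],[5.7,0,2.5,0,0,0],[0,0,0,0,0,0],[0,0,0,0,0,0]])

```text
t: 38.12
eef_pos: [605.6, -38.8, 141.8]
tcp_rot: [0.0, -0.042, 0.999, 0.0]
force: [2.7, 1.6, -0.2]
opening: 0.4
```

```bash
python3 s20.py .6 .4 .2
```

```text
38.1167 case [ 73.04   0.15 141.76] [ 2.83  1.41 -0.24]
0.6 tgt [ 61.25  -0.   134.61] row [np.float64(11.8), np.float64(-0.1), np.float64(7.2)]
0.4 tgt [ 52.29   0.   125.49] row [np.float64(9.0), np.float64(0.0), np.float64(9.1)]
0.2 tgt [ 45.11  -0.   115.14] row [np.float64(7.2), np.float64(-0.0), np.float64(10.3)]
```

Tracking the arc well. On to about 0.2 rad.

servo_tool(plan=[[5.5,0,4,0,0,0],[5.5,0,4,0,0,0],[4.5,0,4.6,0,0,0],[4.5,0,4.6,0,0,0],[3.6,0,5.2,0,0,0],[3.6,0,5.2,0,0,0],[0,0,0,0,0,0],[0,0,0,0,0,0]])

```text
t: 38.78
eef_pos: [577.3, -41.4, 113.5]
tcp_rot: [-0.001, -0.042, 0.999, -0.0]
force: [2.5, 1.4, 2.0]
opening: 0.4
```

```bash
python3 s20.py .1 .03
```

```text
38.7833 case [ 44.61  -0.09 113.5 ] [2.57 1.14 1.98]
0.1 tgt [ 42.28   0.   109.65] row [np.float64(2.3), np.float64(0.1), np.float64(3.9)]
0.03 tgt [ 40.63   0.   105.71] row [np.float64(1.7), np.float64(-0.0), np.float64(3.9)]
```

servo_tool(plan=[[2,0,2,0,0,0],[1,0,2,0,0,0],[0.5,0,2,0,0,0],[0.5,0,2,0,0,0],[0,0,0,0,0,0],[0,0,0,0,0,0]])

```text
t: 39.28
eef_pos: [575.5, -41.6, 106.8]
tcp_rot: [0.001, -0.042, 0.999, 0.0]
force: [4.3, 0.7, 5.0]
opening: 0.1
```

servo_tool(plan=[[0,0,1.5,0,0,0],[0,0,0,0,0,0],[0,0,0,0,0,0]])

```text
t: 39.53
eef_pos: [575.5, -41.6, 106.6]
tcp_rot: [0.001, -0.042, 0.999, -0.0]
force: [1.5, 0.3, 11.0]
opening: -0.1
```

servo_tool(plan=[[0,0,1.5,0,0,0],[0,0,0,0,0,0],[0,0,0,0,0,0]])

```text
t: 39.78
eef_pos: [575.5, -41.6, 106.5]
tcp_rot: [0.002, -0.042, 0.999, -0.0]
force: [-0.8, 1.5, 16.8]
opening: -0.0
```

servo_tool(plan=[[0,0,1.5,0,0,0],[0,0,1,0,0,0],[0,0,0,0,0,0],[0,0,0,0,0,0]])

```text
t: 40.12
eef_pos: [575.5, -41.7, 106.3]
tcp_rot: [0.002, -0.043, 0.999, -0.001]
force: [-5.3, 3.2, 29.0]
opening: 0.2
```

servo_tool(plan=[[0,0,-4,0,0,0],[0,0,-15,0,0,0],[0,0,-35,0,0,0],[0,0,-40,0,0,0],[0,0,-35,0,0,0],[0,0,0,0,0,0],[0,0,0,0,0,0],[0,0,0,0,0,0]])

```text
t: 40.78
eef_pos: [572.0, -41.7, 227.5]
tcp_rot: [-0.003, -0.041, 0.999, 0.0]
force: [0.1, -0.0, -0.6]
opening: -0.2
```

```bash
cat > s21.py <<'E'
from cl import *
o=ctrl.get_obs();print(o["t"],o["eef_pos"],o["force"])
W=lambda *c:Z@np.array(c,float)+[CX,CY,0]
d={n:shot(n,"u_"+n) for n in("scene","side","wrist")}
for t,c in(("clamp_grip",(40,0,97)),("clamp_hinge",(97,0,95)),("lid_handle",(-10,0,94)),("lid_back",(-85,0,65)),("lid_front",(75,0,65)),("lip_edge",(-73,0,74))):
    rs=[]
    for n in d:
        for r in ctrl.place_of(d[n],t)[:3]:
            if np.linalg.norm(r["centre"]-pix(d[n],W(*c)))<25: print(t,n,np.array(r["centre"])-pix(d[n],W(*c)),round(r["confidence"],2));rs.append(ray(d[n],r["centre"]));break
    if len(rs)>1: X,er=tri(rs);print("   case",Z.T@(X-[CX,CY,0]),np.array(er))
im=d["wrist"]["image"][:,:,::-1];im2=d["scene"]["image"][160:256,200:328,::-1]
cv2.imwrite("pics/u.png",np.hstack([cv2.resize(im,(400,300)),cv2.resize(im2,(400,300),interpolation=cv2.INTER_CUBIC)]))
E
python3 s21.py
```

```text
40.7833 [572.01 -41.75 227.46] [ 0.13 -0.03 -0.56]
clamp_grip scene [1.48 0.9 ] 0.74
clamp_grip side [0.68 2.41] 0.69
   case [37.27  5.34 90.84] [2.09 2.09]
clamp_hinge scene [-3.41  1.19] 0.68
clamp_hinge side [2.12 2.28] 0.89
clamp_hinge wrist [ 0.64 -4.93] 0.97
   case [90.47 -1.   88.38] [3.41 1.85 4.03]
lid_handle scene [0.94 1.58] 0.84
lid_handle side [-4.01 -1.05] 0.59
lid_handle wrist [-0.86  3.73] 0.74
   case [-1.97 -0.73 93.31] [2.2  6.13 4.46]
lid_back scene [-0.21  0.7 ] 0.82
lid_back side [-1.28 -1.02] 0.79
lid_back wrist [0.49 5.2 ] 0.67
   case [-80.35  -1.51  65.75] [2.4  0.6  2.19]
lid_front scene [-3.96  1.46] 0.91
lid_front side [-3.07  0.78] 0.64
lid_front wrist [-3.7 -0. ] 0.68
   case [77.38 -3.8  60.21] [ 9.68 10.28  0.7 ]
lip_edge scene [ 1.09 -1.12] 0.98
lip_edge side [-3.13  2.62] 0.81
lip_edge wrist [ 1.16 -1.14] 0.9
   case [-71.8    5.81  72.3 ] [3.68 7.88 5.33]
```

The viewer has reached its limit, so I'll check by touch: bring the fingers back down to see whether the grip is still where I left it.

servo_tool(plan=[[0,0,30,0,0,0],[0,0,35,0,0,0],[0,0,30,0,0,0],[0,0,18,0,0,0],[0,0,5,0,0,0],[0,0,1,0,0,0],[0,0,0,0,0,0],[0,0,0,0,0,0]])

```text
t: 42.5
eef_pos: [575.8, -41.5, 112.3]
tcp_rot: [0.002, -0.042, 0.999, 0.0]
force: [-0.3, 0.5, 0.4]
opening: -0.1
```

servo_tool(plan=[[0,0,1,0,0,0],[0,0,0,0,0,0],[0,0,0,0,0,0]])

```text
t: 42.75
eef_pos: [574.9, -41.5, 110.4]
tcp_rot: [0.001, -0.042, 0.999, 0.0]
force: [0.9, -0.1, -0.3]
opening: -0.2
```

servo_tool(plan=[[0,0,1,0,0,0],[0,0,0,0,0,0],[0,0,0,0,0,0]])

```text
t: 43.0
eef_pos: [574.5, -41.6, 108.6]
tcp_rot: [0.0, -0.042, 0.999, 0.0]
force: [0.5, -0.3, -0.1]
opening: 0.3
```

servo_tool(plan=[[0,0,1,0,0,0],[0,0,0,0,0,0],[0,0,0,0,0,0]])

```text
t: 43.25
eef_pos: [574.4, -41.6, 107.4]
tcp_rot: [0.0, -0.042, 0.999, 0.0]
force: [-0.3, -0.1, 0.5]
opening: 0.0
```

servo_tool(plan=[[0,0,1,0,0,0],[0,0,0,0,0,0],[0,0,0,0,0,0]])

```text
t: 43.5
eef_pos: [574.7, -41.6, 106.8]
tcp_rot: [0.0, -0.042, 0.999, 0.0]
force: [0.5, 0.0, 2.1]
opening: 0.2
```

servo_tool(plan=[[0,0,1,0,0,0],[0,0,0,0,0,0],[0,0,0,0,0,0]])

```text
t: 43.75
eef_pos: [574.7, -41.6, 106.7]
tcp_rot: [0.0, -0.042, 0.999, -0.0]
force: [-2.1, 0.5, 6.4]
opening: -0.1
```

The grip is still at about 106.8 mm, which is flush, so the clamp held. I'll retract and hand in.

servo_tool(plan=[[0,0,4,0,0,0],[0,0,0,0,0,0],[0,0,-5,0,0,0],[0,0,-20,0,0,0],[0,0,-35,0,0,0],[0,0,-35,0,0,0],[0,0,-20,0,0,0],[0,0,0,0,0,0],[0,0,0,0,0,0],[0,0,0,0,0,0]])

```text
t: 44.58
eef_pos: [573.6, -41.6, 215.4]
tcp_rot: [-0.001, -0.042, 0.999, 0.0]
force: [0.5, 0.5, -0.7]
opening: -0.0
```

```bash
python3 - <<'E'
from h import *
o=ctrl.get_obs();print(o["t"],o["eef_pos"],o["force"]);print(ctrl.sign_off())
E
```

```text
44.5833 [573.64328472 -41.56638122 215.38702393] [ 0.48801724  0.53354243 -0.70894166]
the job is handed in; nothing more can be done
None
```

I put the grey lap over the pin, hooked the lid under the lip and laid it down square, then swung the clamp over and pressed it to 29 N. The job was handed in at 44.6 s.

- **Lap:** the picture after release showed it flat in the case with the pin in its bore.
- **Lid:** just before release, the model put the back edge at case x = -85 mm (about 12 mm under the lip), y about 0 and square. A picture after release agreed. The last camera fix put the back edge at -80 mm, which is still past the -77 mm limit; that method is good to several millimetres only.
- **Clamp:** after retracting, I touched the grip again and met it at 106.8 mm, against 106.3 mm when pressed. That fits a joint angle of 0.03–0.05 rad, with the front of the lid flush.

**What went wrong or disagreed:**
- Joint 4 reached its limit on the first approach to the lid, so I leaned the tool 20° about the grip axis.
- The lid sat about 6 mm higher in the grip than I had estimated, which I found by touching the rim.
- The first clamp push rode up onto the end of the arm, so I pushed again from lower down.
- Camera fixes on the fixed clamp hinge disagreed with its fitted position by up to 8 mm.
- The final state was checked by touch and by numbers only, as the viewer had reached its 12 pictures.
- I did not re-measure the bystanders at the end.

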